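# Lock the food-processor discs in their caddy

## Robot

A 6-joint arm with a two-finger parallel gripper is mounted at the origin on the work surface. World frame = base frame: x ahead of the robot, y to its left, z up, the work surface at z = 0. Lengths are in mm, angles in rad, forces in N, time in s.
With the tool pointing down it reaches from about 350 to 725 mm from the base axis. Payload 6 kg.
Tool frame: the origin (TCP) lies between the finger pads; the fingertips stand 22 mm ahead of it and the grasp point (between the pads) lies 3 mm ahead of it (manip.tips_ahead is the distance from the TCP to the fingertips, in mm); z points along the fingers, y is the line along which they close (so a half turn about z gives the same grasp; the last joint's range is limited). The gripper opens to 85 mm and grips with 20 to 120 N. Pads are 22 mm wide; open, the fingers measure 114 mm over their backs; the gripper's body (76 mm by 85 mm) begins 54 mm behind the grasp point. The pads swing forward as they close: fully open they stand 13 mm farther back than shut.
Start: joints at [1.493, 0.04, 0.085, 0, -1.615, -0.334], TCP at [240.128, 549.831, 253.261] pointing down, gripper open.
Joint ranges: [-2.56, 2.56], [-1.29, 2.01], [-1.08, 1.49], [-3.29, 1.98], [-2.81, -0.18], [-2.99, 2.99]. Speed limits (rad/s): [2.57, 2.57, 3.01, 3.14, 3.14, 3.14].

## Interface

Orientations are given as a unit quaternion [x, y, z, w].
In Python, from bench import telemetry, optics, manip gives the robot as it stands. The module is installed in compiled form; this text tells all that it offers.
- The arm moves only by the tool step_arm, never from a script. Its argument "rows" is text: rows parted by semicolons, each of 4 numbers parted by spaces: the shift along the tool's x, y, z in m, then the turn about the tool's z in rad. In form: dx dy dz twist; .... A call has 1 to 10 rows; each row is the pose to reach, as a shift and turn from the pose commanded when the call began, along the tool's axes at that moment; what a row does not reach only later rows make up. A row lasts 1/8 s, in which the tool goes at most 62.5 mm and 10.7 degrees, less where a joint would pass 70% of its speed; a pose out of reach is approached as far as the arm can. A call with a gripper value outside its range is refused whole. "hand" is the closure, from 0 (fully open) to 1 (shut), set as the call begins (left out, the last holds). The fingers move at their own pace and stop on an object; "newtons" is the grip in N (left out, the last holds). Time passes only in rows, so rows that repeat a pose let the fingers close. It gives the time, the measured TCP pose, the force, the opening and the grip force at its end, in the units of the state.
- telemetry.state(): the state, without advancing time (a new reading comes with each control period).
- optics.read_camera(name): name is "scene" or "top"; returns the picture (400x640x3 uint8, blue, green, red); there is no depth.
- optics.get_calibration(name): a dict with "mtx" (3x3 intrinsics, pixels), "origin" and "rotation" of the camera in the world. Camera axes: x right, y up, looking along -z (the intrinsics and any distortion apply to the point x, -y, -z); pixel columns grow to the right and rows downward; lengths in mm; the calibration is good to about 2 mm. A picture is of the moment at which its call begins. get_calibration takes no time and is no camera call.
- manip.sign_off(): hands the job in; it is judged then, once.
The state is a dict: "time": time; "joints": joint angles; "qd": joint speeds; "joint_efforts": joint torques, N m; "tool_pos": TCP position; "tcp_rot": TCP orientation; "force": force on the tool from outside, world axes, zero at the start; "wrist_torque": the same for the moment, N m; "finger_gap": finger opening in mm; "grasp_force": force on a finger pad.
Only numpy, scipy, OpenCV 4.12 (cv2) and the standard library are available. Lean on these libraries where they do the work, as an engineer would, in place of code of your own. Each camera call takes 0.05 s, during which the arm holds its last target. There are 200 camera calls.

## Task

Put the washed food-processor discs away: swing the red latch lever on the empty storage caddy open, draw the locking rod right out and lay it aside, and stand every disc from the drainer upright in a slot of the caddy, one to a slot, in any order. Then thread the rod back through the caddy's latch side, the holes of all the discs and the far side until its flange is fully home against the caddy, and swing the lever shut over it. Leave the canister, the saucer and the moka pot where they are.

Things in the scene. Friction and masses are not known exactly. Their poses are not given: they have to be found in the camera images.
- caddy: White disc caddy, fixed, 104 mm (x) by 152 mm (y), an upright side plate 80 mm high, 94 mm wide, 6 mm thick at each y end with one hole, 18 mm across, at x 0, z 60.6 mm. Origin: centre of underside, x away from the robot, z up. The rod runs along y, entering from the +y end (lever end). Four slots for upright discs, disc axis along y, between wire dividers on two rails.
- mouth (a point): centre of the hole in the outer face of the +y side plate, where the rod goes in (caddy y = +76 mm); frame as the caddy's
- far_hole (a point): centre of the hole in the outer face of the -y side plate, 152 mm from the mouth; the rod's tip stands out of it by 8 mm when home; frame as the caddy's
- slot1 (a point): where the hole centre of a disc standing in slot 1 comes to lie (caddy x = 0, y = -54 mm, z = 60.6 mm); frame as the caddy's. The slot is 14 mm wide up to z = 44 mm and widens above to the dividers' ridges at z = 55 mm, which stand 24 to 50 mm in front of and behind the middle
- slot2 (a point): where the hole centre of a disc standing in slot 2 comes to lie (caddy x = 0, y = -18 mm, z = 60.6 mm); frame as the caddy's. The slot is 14 mm wide up to z = 44 mm and widens above to the dividers' ridges at z = 55 mm, which stand 24 to 50 mm in front of and behind the middle
- slot3 (a point): where the hole centre of a disc standing in slot 3 comes to lie (caddy x = 0, y = +18 mm, z = 60.6 mm); frame as the caddy's. The slot is 14 mm wide up to z = 44 mm and widens above to the dividers' ridges at z = 55 mm, which stand 24 to 50 mm in front of and behind the middle
- slot4 (a point): where the hole centre of a disc standing in slot 4 comes to lie (caddy x = 0, y = +54 mm, z = 60.6 mm); frame as the caddy's. The slot is 14 mm wide up to z = 44 mm and widens above to the dividers' ridges at z = 55 mm, which stand 24 to 50 mm in front of and behind the middle
- lever (a joint): red latch lever, rad: 0 shut (level across the rod's neck just outside its flange, so the flange can pass neither way), grows as its free end swings up and over, away from the robot, to a stop at 2.6 (leaning back). Past about 1 the rod can pass; past 2.3 the room above the rod's grip is free too. Friction holds it where it is left; under 1 N at the peg moves it.
- lever_peg (a point): middle of the red round peg at the lever's free end, to grip or hook: 10 mm across, standing out 33 mm from the arm along the caddy's +y, 80 mm from the pivot axis; when shut at caddy x = -46 mm, 32 mm clear of the rod's grip; frame turns with the lever
- lever_pivot (a point): point on the lever's pivot axis (parallel to the caddy's y) level along y with lever_peg: caddy x = 34 mm, y = 107.5 mm, z = 72.6 mm; frame as the caddy's
- rod_grip (a point): centre of the locking rod's black grip, 18 x 18 mm square, 48 mm long; y axis: from the tip to the grip; 110 g. From here towards the tip: neck from 24 mm, square flange 30 x 30 mm from 37 to 42 mm, then the round shaft. At the start it is home in the caddy (this point at caddy y = 118 mm, shaft 3 mm below the hole's centre). On the worktop it lies on flange and tip, this point 17 mm up.
- rod_tip (a point): tip of the rod's steel shaft, 202 mm from rod_grip along the rod's -y; the shaft is 12 mm across, 160 mm long, tapered over its last 7 mm to 5 mm; frame as the rod's
- disc1_center (a point): hole centre of food-processor disc 1 (steel, orange rim, black hub): 110 mm across, 10 mm thick with flat faces, 120 g, hole 30 mm across; y is its axis, either way round will do. At the start it stands upright in the drainer, this point 62 mm above the worktop. None if absent
- disc2_center (a point): hole centre of food-processor disc 2 (steel, orange rim, black hub): 110 mm across, 10 mm thick with flat faces, 120 g, hole 30 mm across; y is its axis, either way round will do. At the start it stands upright in the drainer, this point 62 mm above the worktop. None if absent
- disc3_center (a point): hole centre of food-processor disc 3 (steel, orange rim, black hub): 110 mm across, 10 mm thick with flat faces, 120 g, hole 30 mm across; y is its axis, either way round will do. At the start it stands upright in the drainer, this point 62 mm above the worktop. None if absent
- disc4_center (a point): hole centre of food-processor disc 4 (steel, orange rim, black hub): 110 mm across, 10 mm thick with flat faces, 120 g, hole 30 mm across; y is its axis, either way round will do. At the start it stands upright in the drainer, this point 62 mm above the worktop. None if absent
- drainer: low steel wire drainer, fixed, 104 (x) by 186 mm (y); origin: centre of its underside. The discs stand in slots 40 mm apart at y = -60, -20, +20, +60 mm, their axes along its y; dividers 53 mm high
- canister: blue plastic canister with a white flip-top lid, 92 mm across, 140 mm high, origin at its underside; to be left alone
- saucer: white saucer, 136 mm across, 18 mm high, origin at its underside; to be left alone
- moka: aluminium moka pot with black handle, 80 mm across, 158 mm high, on a round cork trivet (150 mm across, 10 mm thick), origin at its underside; to be left alone
There are look-alikes about, which are no part of the job. Leave any green look-alike of the part that bears disc2_center alone. What is shaped like the part that bears disc1_center but purple is not meant.

How it is judged (in metres and radians):
On the way, in this order (a step that is already met when the one before it is completed fails the run):
1. the lever has been swung open (value of joint lever above 1 rad), for 0.2 s.
2. the rod has been drawn right out of the caddy (distance between rod_tip and far_hole above 0.155 m), for 0.2 s.
3. every disc stands in a slot of the caddy ((distance between disc1_center and slot1 below 0.012 m or distance between disc1_center and slot2 below 0.012 m or distance between disc1_center and slot3 below 0.012 m or distance between disc1_center and slot4 below 0.012 m) and angle between the y axis of each of disc1_center, disc2_center, disc3_center, disc4_center and the y axis of caddy, either way round below 0.17 rad and (distance between disc2_center and slot1 below 0.012 m or distance between disc2_center and slot2 below 0.012 m or distance between disc2_center and slot3 below 0.012 m or distance between disc2_center and slot4 below 0.012 m) and (distance between disc3_center and slot1 below 0.012 m or distance between disc3_center and slot2 below 0.012 m or distance between disc3_center and slot3 below 0.012 m or distance between disc3_center and slot4 below 0.012 m) and (distance between disc4_center and slot1 below 0.012 m or distance between disc4_center and slot2 below 0.012 m or distance between disc4_center and slot3 below 0.012 m or distance between disc4_center and slot4 below 0.012 m)), for 0.2 s.
4. the rod has been threaded through the latch-side plate, all the discs and the far plate, its flange home (all of step 3 and y of rod_grip in the frame of caddy between 0.11 and 0.1225 m and y of rod_tip in the frame of caddy below -0.076 m and horizontal distance between rod_tip and far_hole below 0.018 m and angle between the y axis of rod_grip and the y axis of caddy, either way round below 0.08 rad), for 0.2 s.
5. the lever has been swung shut over the rod (y of rod_grip in the frame of caddy between 0.11 and 0.1225 m and y of rod_tip in the frame of caddy below -0.076 m and horizontal distance between rod_tip and far_hole below 0.018 m and angle between the y axis of rod_grip and the y axis of caddy, either way round below 0.08 rad and value of joint lever below 0.12 rad), for 0.2 s.
At the end, for the whole second after the job is handed in: every disc stands in a slot (hole centre within 12 mm of its place, axis within 0.17 rad of the caddy's y); the rod runs through both plates and all discs, flange within 4 mm of the latch-side plate, within 0.08 rad of the caddy's y; the lever is shut (below 0.12 rad); all at rest (all of step 3 and all of step 5 and linear speed of rod below 0.02 m/s and velocity of joint lever below 0.05 rad/s); the robot touches nothing.
It fails at once if the canister is shoved aside (more than 25 mm) (distance of canister from where it was at the start of the episode above 0.025 m).
It fails at once if the saucer is shoved aside (more than 25 mm) (distance of saucer from where it was at the start of the episode above 0.025 m).
It fails at once if the moka is shoved aside (more than 25 mm) (distance of moka from where it was at the start of the episode above 0.025 m).
Of disc1, disc2, disc3, disc4 only 2 to 4 are there at a start; the rules pass over those that are not, and their reading is None.
At some moment in a run one of rod may be knocked a few centimetres aside while the robot is not near it.
Once in a run the grip may slacken for a moment while it holds something.
It also fails if it takes over 210 s, if anything falls off the work surface, if the arm or the gripper's body presses on something with over 40 N, if the wrist force passes 120 N, or if a joint passes its speed limit or range.

## Working session

There is one attempt and no reset: what is moved stays moved. The work goes in short steps, Python scripts to look and compute and a tool call to move; the robot and the scene stay as the last step left them, time stands still between calls to the robot, and variables do not carry over. Pictures are saved under pics/ and viewed, at most 14 in all, crops included, and the job is handed in when it is done.

Besides the shell and the picture viewer there is one more tool, called after "Emit:" by a JSON object that holds its "method" and its "body". step_arm: Moves the arm, as the interface text tells. Its arguments: {"type":"object","properties":{"rows":{"type":"string"},"hand":{"type":"number"},"newtons":{"type":"number"}},"required":["rows"]}

```bash
mkdir -p pics; cat > h.py <<'E'
import numpy as np,cv2
from bench import telemetry,optics,manip
from scipy.spatial.transform import Rotation as R
def cal(n):
    c=optics.get_calibration(n);return np.array(c['mtx'],float),np.array(c['origin'],float),np.array(c['rotation'],float),c
def ray(n,u,v):
    K,o,r,c=cal(n)
    if r.shape!=(3,3): r=R.from_quat(r).as_matrix()
    p=np.linalg.inv(K)@[u,v,1.];d=r@np.array([p[0],-p[1],-p[2]]);return o,d
def onz(n,u,v,z):
    o,d=ray(n,u,v);return o+d*(z-o[2])/d[2]
def proj(n,P):
    K,o,r,c=cal(n)
    if r.shape!=(3,3): r=R.from_quat(r).as_matrix()
    q=r.T@(np.array(P,float)-o);q=K@np.array([q[0],-q[1],-q[2]]);return q[:2]/q[2]
def shot(n,f=None):
    im=np.array(optics.read_camera(n))
    if f: cv2.imwrite('pics/'+f,im)
    return im
E
python3 - <<'E'
from h import *
for n in('scene','top'):
    print(cal(n)[3]); shot(n,n+'0.png')
print(telemetry.state(), manip.tips_ahead)
E
```

```text
{'mtx': array([[445.48465743,   0.        , 310.27255246],
       [  0.        , 445.48465743, 196.62867685],
       [  0.        ,   0.        ,   1.        ]]), 'origin': array([ 993.49599013, -311.26652656, 1010.63072151]), 'rotation': array([0.24089639, 0.11249952, 0.40093088, 0.87667966])}
{'mtx': array([[497.4851318 ,   0.        , 323.3718746 ],
       [  0.        , 497.4851318 , 192.13395678],
       [  0.        ,   0.        ,   1.        ]]), 'origin': array([ 425.2748716 ,   48.45294915, 1318.4696335 ]), 'rotation': array([-0.04596102,  0.03240258,  0.70654122, -0.70543402])}
{'time': 0.1, 'joints': array([ 1.49271054e+00,  4.07554497e-02,  8.39103266e-02, -3.88694751e-04,
       -1.61552059e+00, -3.33721705e-01]), 'qd': array([ 0.00210177, -0.0015531 ,  0.00341972,  0.00225823, -0.00026968,
       -0.00138704]), 'joint_efforts': array([-5.49663077e-03, -3.69344079e+01,  3.48282695e+01,  6.95166886e+00,
       -4.61953226e-03,  2.22516277e-06]), 'tool_pos': array([239.97969993, 549.62861333, 252.38025868]), 'tcp_rot': array([ 9.78878037e-01, -2.04443478e-01, -9.25508558e-05,  8.03042009e-04]), 'force': array([-0.23427454,  0.8488142 , -0.24867764]), 'wrist_torque': array([-0.03817389,  0.03810859, -0.00154015]), 'grasp_force': 0.0, 'finger_gap': 85.38491985861657} 22.0
```

View pics/scene0.png

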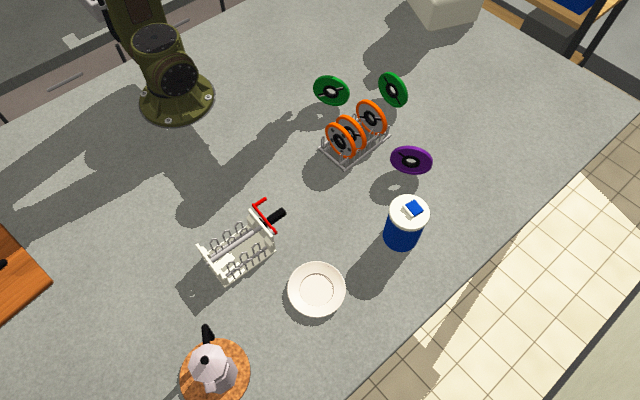

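View pics/top0.png

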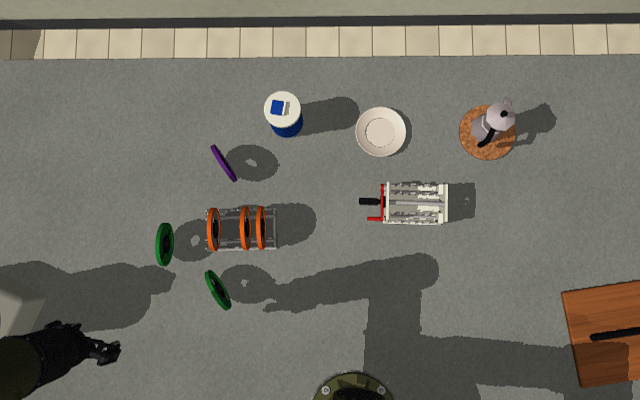

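The scene view shows three orange discs in the drainer at about (340,138), (352,132) and (371,117). The look-alikes are green at (331,90) and (393,89) and purple at (411,160). The caddy is at (238,245), with the red lever at (263,217) and black grip at (276,216). In the top view the oranges are at (213,229), (244,227) and (261,227), green at (165,244) and (218,290), purple at (223,163), grip at (368,201) and peg at (374,219). I choose the orange ones in the drainer.

```bash
cat >> h.py <<'E'
def blobs(im,col,roi=None,amin=20):
    h=cv2.cvtColor(im,cv2.COLOR_BGR2HSV);H,S,V=[h[...,i].astype(int) for i in range(3)]
    m={'orange':(H>5)&(H<18)&(S>170)&(V>110),'red':((H<4)|(H>174))&(S>150)&(V>70),'black':(V<45),'white':(S<60)&(V>165)}[col].astype(np.uint8)
    if roi:
        k=np.zeros_like(m);k[roi[1]:roi[3],roi[0]:roi[2]]=1;m*=k
    cs,_=cv2.findContours(m,cv2.RETR_EXTERNAL,cv2.CHAIN_APPROX_NONE)
    return m,[c for c in cs if cv2.contourArea(c)>=amin]
E
python3 - <<'E'
from h import *
t=cv2.imread('pics/top0.png');s=cv2.imread('pics/scene0.png')
a=cv2.resize(t[170:240,350:460],None,fx=5,fy=5,interpolation=cv2.INTER_CUBIC)
b=cv2.resize(t[195:260,195:290],None,fx=5,fy=5,interpolation=cv2.INTER_CUBIC)
w=np.zeros((a.shape[0]+0,550,3),np.uint8);w[:a.shape[0],:a.shape[1]]=a
cv2.imwrite('pics/c1.png',np.vstack([a[:300],cv2.copyMakeBorder(b[:300],0,0,0,550-b.shape[1],cv2.BORDER_CONSTANT)]))
for n,im,roi in(('top',t,(350,170,460,240)),('scene',s,(190,190,300,295))):
  for col in('red','black','white'):
    m,cs=blobs(im,col,roi,12)
    for c in cs:
      r=cv2.minAreaRect(c);print(n,col,cv2.contourArea(c),np.round(r[0],1),np.round(r[1],1),round(r[2],1), 'z70',onz(n,*r[0],70).round(), 'z80 corners',[onz(n,*p,80)[:2].round().tolist() for p in cv2.boxPoints(r)] if col=='white' else '')
for n,im,roi in(('top',t,(195,195,290,265)),('scene',s,(310,90,395,170))):
    m,cs=blobs(im,'orange',roi,12)
    for c in cs:
      r=cv2.minAreaRect(c);print(n,cv2.contourArea(c),np.round(r[0],1),np.round(r[1],1),round(r[2],1),onz(n,*r[0],62).round(),'top z117',[onz(n,*p,117)[:2].round().tolist() for p in cv2.boxPoints(r)])
E
```

```text
top red 82.5 [375.1 201.9] [15.1 36.3] 1.9 z70 [539. -58.  70.] z80 corners 
top black 105.0 [369. 201.] [ 6. 20.] 90.0 z70 [542. -42.  70.] z80 corners 
top white 530.0 [421.5 204. ] [40. 51.] 90.0 z70 [ 534. -174.   70.] z80 corners [[583.0, -110.0], [583.0, -237.0], [483.0, -234.0], [483.0, -108.0]]
top white 118.5 [386.4 204.9] [43.3 16.9] 72.4 z70 [532. -86.  70.] z80 corners [[576.0, -49.0], [589.0, -89.0], [486.0, -120.0], [473.0, -80.0]]
scene red 119.5 [266.7 216.9] [38.  15.7] 63.4 z70 [540. -63.  70.] z80 corners 
scene black 133.0 [276.2 215.7] [ 8.3 18.8] 55.0 z70 [553. -44.  70.] z80 corners 
scene white 50.0 [252.1 263. ] [ 6.2 15. ] 53.1 z70 [ 612. -161.   70.] z80 corners [[608.0, -179.0], [609.0, -145.0], [624.0, -146.0], [623.0, -179.0]]
scene white 23.0 [245.8 256.5] [6.1 9.6] 78.7 z70 [ 590. -162.   70.] z80 corners [[582.0, -170.0], [593.0, -151.0], [606.0, -158.0], [596.0, -176.0]]
scene white 43.0 [264.3 254.4] [ 6.2 12.4] 53.1 z70 [ 613. -127.   70.] z80 corners [[610.0, -143.0], [610.0, -114.0], [625.0, -115.0], [625.0, -143.0]]
scene white 18.5 [257. 248.] 
[... 369 characters left out ...]
0], [420.0, 335.0], [419.0, 351.0]]
top 131.0 [242.3 228.6] [41.2  5.6] 87.1 [473. 278.  62.] top z117 [[520.0, 278.0], [521.0, 264.0], [422.0, 258.0], [421.0, 271.0]]
top 137.0 [258.3 227.6] [41.2  5.5] 87.1 [475. 237.  62.] top z117 [[523.0, 239.0], [523.0, 226.0], [424.0, 219.0], [424.0, 232.0]]
scene 15.0 [365.3 126.8] [11.3  2.1] 45.0 [492. 315.  62.] top z117 [[505.0, 277.0], [504.0, 283.0], [537.0, 280.0], [538.0, 274.0]]
scene 720.0 [345.7 136.3] [40.8 35.2] 56.3 [481. 252.  62.] top z117 [[450.0, 185.0], [452.0, 287.0], [571.0, 253.0], [566.0, 156.0]]
scene 186.0 [372.7 114.5] [37.8 20.9] 34.8 [474. 361.  62.] top z117 [[462.0, 285.0], [439.0, 351.0], [547.0, 359.0], [566.0, 295.0]]
```

View pics/c1.png

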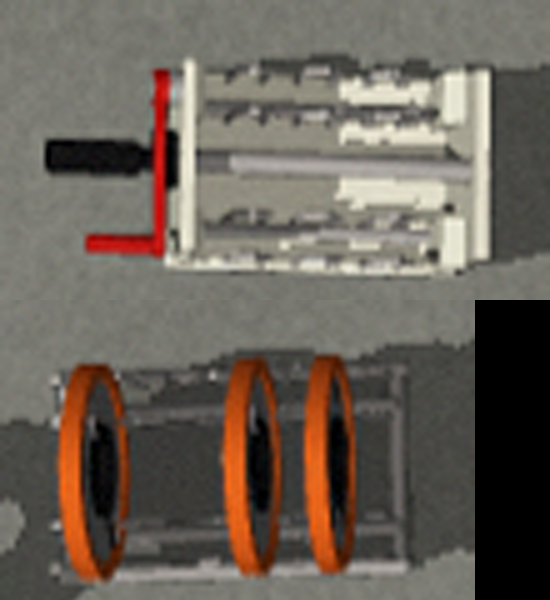

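The crop confirms three orange discs in the drainer (one slot empty) and the caddy with the rod home and the lever shut.

```bash
python3 - <<'E'
from h import *
A=lambda x,y,z:onz('top',350+x/5-.4,170+y/5-.4,z).round(1)
B=lambda x,y,z:onz('top',195+x/5-.4,195+(y-300)/5-.4,z).round(1)
print('latch plate outer edge',A(183,58,80),A(181,250,80));print('far plate outer',A(490,70,80),A(488,260,80))
print('grip end',A(45,157,60),'tip in',A(470,172,57.6),'flange/shaft',A(200,161,57.6))
print('peg',A(87,243,72.6),A(160,243,72.6))
for x in(70,234,314): print('disc top',B(x,470 if x<100 else 465,117))
for x,y in((68,366),(90,580),(243,358),(250,575),(325,356),(330,574)):print(x,B(x,y,62))
print('drainer',B(60,375,0),B(405,365,0),B(407,570,0),B(60,575,0))
t=cv2.imread('pics/top0.png');m,cs=blobs(t,'white',(384,170,460,240),12)
E
```

```text
latch plate outer edge [590.3 -85.2  80. ] [494.1 -82.9  80. ]
far plate outer [ 583.8 -238.2   80. ] [ 488.9 -234.5   80. ]
grip end [542.6 -16.8  60. ] tip in [ 534.7 -231.8   57.6] flange/shaft [540.6 -95.5  57.6]
peg [498.1 -36.8  72.6] [498.1 -73.2  72.6]
disc top [471.  349.5 117. ]
disc top [473.3 269.9 117. ]
disc top [473.2 231.1 117. ]
68 [525.9 365.6  62. ]
90 [417.7 351.8  62. ]
243 [529.8 276.4  62. ]
250 [420.2 270.9  62. ]
325 [530.7 234.6  62. ]
330 [420.7 230.6  62. ]
drainer [526.  385.5   0. ] [531. 201.   0.] [422.5 198.8   0. ] [420.  382.8   0. ]
```

```bash
cat >> h.py <<'E'
C=np.array([539.3,-160.2]);CY=-0.036
def cw(x,y):
    c,s=np.cos(CY),np.sin(CY);return C+[c*x-s*y,s*x+c*y]
def wc(p):
    c,s=np.cos(CY),np.sin(CY);d=np.array(p)[:2]-C;return np.array([c*d[0]+s*d[1],-s*d[0]+c*d[1]])
ROD=-np.pi/2+CY; DISC=CY   # tool x angle
def tx(st): 
    M=R.from_quat(st['tcp_rot']).as_matrix();return M,np.arctan2(M[1,0],M[0,0])
def go(*targets):
    st=telemetry.state();M,a=tx(st);p=np.array(st['tool_pos'])
    print('t',round(st['time'],1),'tcp',p.round(1),'caddy',wc(p).round(1),'yaw',round(a,3),'gap',round(st['finger_gap'],1),'F',np.round(st['force'],1),'grip',round(st['grasp_force'],1))
    for xy,z,yaw in targets:
        d=M.T@(np.array([*xy,z])-p);print('->',np.round(xy,1),z,'shift m',(d/1000).round(4),'twist',round(-((yaw-a+np.pi)%(2*np.pi)-np.pi),3))
E
python3 - <<'E'
from h import *
go((cw(-46,110.5),160,ROD),(cw(-46,110.5),73,ROD))
E
```

```text
t 0.1 tcp [240.  549.6 252.4] caddy [-324.7  698.6] yaw -0.412 gap 85.4 F [-0.2  0.8 -0.2] grip 0.0
-> [497.3 -48.1] 160 shift m [0.4751 0.4446 0.0932] twist 1.195
-> [497.3 -48.1] 73 shift m [0.475  0.4445 0.1802] twist 1.195
```

Emit:
{"method": "step_arm", "body": {"rows": "0.475 0.4445 0 1.195;0.475 0.4445 0 1.195;0.475 0.4445 0 1.195;0.475 0.4445 0 1.195;0.475 0.4445 0 1.195;0.475 0.4445 0 1.195;0.475 0.4445 0 1.195;0.475 0.4445 0 1.195;0.475 0.4445 0 1.195;0.475 0.4445 0 1.195", "hand": 0.7, "newtons": 20}}

```text
time: 1.35
tool_pos: [487.7, -26.2, 253.2]
tcp_rot: [-0.694, 0.72, -0.0, 0.0]
force: [0.9, 1.8, 0.5]
finger_gap: 25.7
grasp_force: 0.0
```

Emit:
{"method": "step_arm", "body": {"rows": "0 0 0 0;0 0 0 0;0 0 0 0;0 0 0 0"}}

```text
time: 1.85
tool_pos: [487.3, -23.0, 253.5]
tcp_rot: [-0.695, 0.719, -0.0, 0.0]
force: [-0.5, 0.4, -0.0]
finger_gap: 25.5
grasp_force: 0.0
```

```bash
python3 - <<'E'
from h import *
go((cw(-46,110.5),160,ROD),(cw(-46,110.5),73,ROD))
E
```

```text
t 1.9 tcp [487.3 -23.  253.5] caddy [-56.9 135.3] yaw -1.604 gap 25.5 F [-0.5  0.4 -0. ] grip 0.0
-> [497.3 -48.1] 160 shift m [ 0.0248 -0.0108  0.0935] twist 0.002
-> [497.3 -48.1] 73 shift m [ 0.0248 -0.0108  0.1805] twist 0.002
```

Emit:
{"method": "step_arm", "body": {"rows": "0.025 -0.011 0.05 0.002;0.025 -0.011 0.1 0.002;0.025 -0.011 0.14 0.002;0.025 -0.011 0.16 0.002;0.025 -0.011 0.18 0.002;0.025 -0.011 0.18 0.002;0.025 -0.011 0.18 0.002"}}

```text
time: 2.72
tool_pos: [498.0, -49.1, 74.5]
tcp_rot: [-0.694, 0.72, -0.001, 0.0]
force: [-0.3, 0.8, 0.1]
finger_gap: 26.2
grasp_force: 0.0
```

Emit:
{"method": "step_arm", "body": {"rows": "0 0 0 0;0 0 0 0;0 0 0 0;0 0 0 0", "hand": 1, "newtons": 20}}

```text
time: 3.22
tool_pos: [498.2, -49.3, 73.9]
tcp_rot: [-0.694, 0.72, -0.001, 0.001]
force: [3.7, 1.7, 0.4]
finger_gap: 9.4
grasp_force: 19.6
```

```bash
python3 - <<'E'
from h import *
go()
p=telemetry.state()['tool_pos'];M,a=tx(telemetry.state())
for th in (.3,.6,.9,1.2,1.5,1.8,2.1,2.3,2.5):
    dx=80-80*np.cos(th);dz=80*np.sin(th)
    d=M.T@np.array([dx*np.cos(CY),dx*np.sin(CY),dz])
    print(th,(d/1000).round(3))
E
```

```text
t 3.2 tcp [498.2 -49.3  73.9] caddy [-45.1 109.3] yaw -1.609 gap 9.4 F [3.7 1.7 0.4] grip 19.6
0.3 [-0.    -0.004 -0.024]
0.6 [-0.    -0.014 -0.045]
0.9 [-0.    -0.03  -0.063]
1.2 [-0.    -0.051 -0.074]
1.5 [-0.    -0.074 -0.08 ]
1.8 [-0.    -0.098 -0.078]
2.1 [-0.    -0.121 -0.069]
2.3 [-0.    -0.133 -0.059]
2.5 [-0.    -0.144 -0.048]
```

Emit:
{"method": "step_arm", "body": {"rows": "0 -0.004 -0.024 0;0 -0.014 -0.045 0;0 -0.03 -0.063 0;0 -0.051 -0.074 0;0 -0.074 -0.08 0;0 -0.098 -0.078 0;0 -0.121 -0.069 0;0 -0.133 -0.059 0;0 -0.144 -0.048 0;0 -0.144 -0.048 0"}}

```text
time: 4.47
tool_pos: [641.7, -54.7, 119.6]
tcp_rot: [-0.694, 0.72, 0.0, -0.0]
force: [2.3, 3.7, -0.5]
finger_gap: 9.0
grasp_force: 20.5
```

Emit:
{"method": "step_arm", "body": {"rows": "0 0 0 0;0 0 0 0;0 0 0 0;0 0 0 0"}}

```text
time: 4.97
tool_pos: [640.9, -54.8, 120.9]
tcp_rot: [-0.694, 0.72, 0.001, -0.0]
force: [-0.2, 4.3, -2.0]
finger_gap: 9.2
grasp_force: 20.3
```

Emit:
{"method": "step_arm", "body": {"rows": "0 0 0 0;0 0 0 0;0 0 -0.06 0;0 0 -0.12 0;0 0 -0.12 0;0 0 -0.12 0", "hand": 0.7}}

```text
time: 5.72
tool_pos: [641.3, -55.3, 241.3]
tcp_rot: [-0.693, 0.721, -0.0, 0.0]
force: [-0.4, 0.6, -1.4]
finger_gap: 25.7
grasp_force: 0.0
```

```bash
python3 - <<'E'
from h import *
im=shot('top','t1.png');m,cs=blobs(im,'red',(340,150,460,240),8)
for c in cs: print(cv2.boundingRect(c))
go((cw(0,118),140,ROD),(cw(0,118),57,ROD))
E
```

```text
(381, 173, 4, 18)
(370, 157, 7, 4)
t 5.8 tcp [641.  -55.2 240.1] caddy [ 97.9 108.6] yaw -1.609 gap 25.3 F [ 0.4  0.3 -1. ] grip 0.0
-> [543.5 -42.3] 140 shift m [-0.0092  0.0977  0.1003] twist -0.002
-> [543.5 -42.3] 57 shift m [-0.0093  0.0976  0.1833] twist -0.002
```

Emit:
{"method": "step_arm", "body": {"rows": "-0.013 0.05 0.02 -0.002;-0.013 0.098 0.04 -0.002;-0.013 0.098 0.08 -0.002;-0.013 0.098 0.12 -0.002;-0.013 0.098 0.15 -0.002;-0.013 0.098 0.17 -0.002;-0.013 0.098 0.179 -0.002;-0.013 0.098 0.179 -0.002;-0.013 0.098 0.179 -0.002", "hand": 0.6}}

```text
time: 6.9
tool_pos: [544.4, -38.4, 63.2]
tcp_rot: [-0.694, 0.72, -0.001, 0.0]
force: [0.4, -0.8, 0.4]
finger_gap: 34.0
grasp_force: 0.0
```

Emit:
{"method": "step_arm", "body": {"rows": "0 0 0 0;0 0 0 0;0 0 0 0;0 0 0 0;0 0 0 0", "hand": 1, "newtons": 60}}

```text
time: 7.52
tool_pos: [544.4, -38.3, 63.0]
tcp_rot: [-0.694, 0.72, -0.001, 0.0]
force: [0.8, 1.0, 4.9]
finger_gap: 17.0
grasp_force: 62.0
```

```bash
python3 - <<'E'
from h import *
go((cw(0,300),63.5,ROD))
E
```

```text
t 7.5 tcp [544.4 -38.3  63. ] caddy [  0.7 122. ] yaw -1.607 gap 17.0 F [0.8 1.  4.9] grip 62.0
-> [550.1 139.6] 63.5 shift m [-0.178   0.0007 -0.0005] twist 0.0
```

Emit:
{"method": "step_arm", "body": {"rows": "0 0 -0.003 0;-0.015 0 -0.003 0;-0.035 0 -0.003 0;-0.06 0 -0.003 0;-0.085 0 -0.003 0;-0.11 0 -0.003 0;-0.135 0 -0.003 0;-0.16 0 -0.003 0;-0.185 0 -0.003 0;-0.185 0 -0.003 0"}}

```text
time: 8.78
tool_pos: [550.0, 148.9, 64.7]
tcp_rot: [-0.695, 0.719, 0.0, -0.0]
force: [0.0, -0.0, -0.6]
finger_gap: 17.1
grasp_force: 61.3
```

```bash
python3 - <<'E'
from h import *
go()
shot('scene','s2.png')
E
```

```text
t 8.8 tcp [550.  148.9  64.7] caddy [ -0.4 309.3] yaw -1.604 gap 17.1 F [ 0.  -0.  -0.6] grip 61.3
```

View pics/s2.png

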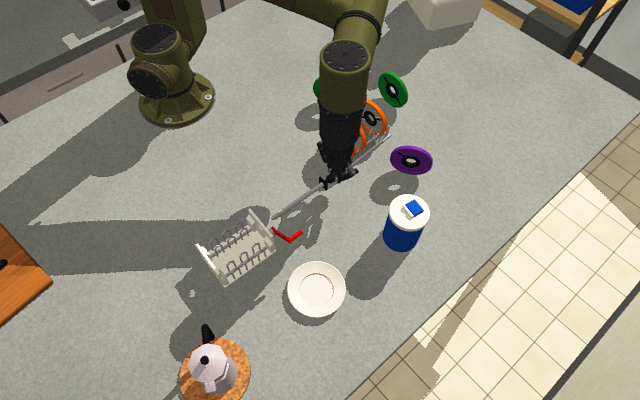

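Emit:
{"method": "step_arm", "body": {"rows": "0.0 0.03 -0.03 0;0.02 0.07 -0.03 0;0.05 0.11 -0.03 0;0.063 0.138 -0.02 0;0.063 0.138 0 0;0.063 0.138 0.02 0;0.063 0.138 0.032 0;0.063 0.138 0.038 0;0.063 0.138 0.04 0;0.063 0.138 0.04 0"}}

```text
time: 10.07
tool_pos: [410.7, 88.7, 25.7]
tcp_rot: [-0.694, 0.72, -0.0, 0.0]
force: [-0.1, -1.0, -0.8]
finger_gap: 17.2
grasp_force: 38.4
```

Emit:
{"method": "step_arm", "body": {"rows": "0 0 0 0;0 0 0 0;0 0 0 0"}}

```text
time: 10.45
tool_pos: [410.5, 88.6, 25.5]
tcp_rot: [-0.694, 0.72, -0.0, 0.0]
force: [-0.4, -0.1, -2.0]
finger_gap: 16.8
grasp_force: 63.7
```

```bash
python3 - <<'E'
from h import *
go()
E
```

```text
t 10.4 tcp [410.5  88.6  25.5] caddy [-137.7  244. ] yaw -1.607 gap 16.8 F [-0.4 -0.1 -2. ] grip 63.7
```

Emit:
{"method": "step_arm", "body": {"rows": "0 0 0 0;0 0 0 0;0 0 0 0;0 0 -0.05 0;0 0 -0.1 0;0 0 -0.16 0;0 0 -0.16 0;0 0 -0.16 0", "hand": 0.6}}

```text
time: 11.45
tool_pos: [410.2, 88.7, 184.8]
tcp_rot: [-0.694, 0.72, 0.0, -0.0]
force: [-1.0, 0.0, -1.1]
finger_gap: 34.4
grasp_force: 0.0
```

```bash
python3 - <<'E'
from h import *
go(((473.5,231.5),190,0.02),((473.5,231.5),108,.02))
im=shot('top');m,cs=blobs(im,'orange',(195,195,290,265),40)
for c in cs:
  r=cv2.minAreaRect(c);print(np.round(r[0],1))
im=shot('top','t3.png')
E
```

```text
t 11.4 tcp [410.2  88.7 184.8] caddy [-137.9  244.1] yaw -1.607 gap 34.4 F [-1.   0.  -1.1] grip 0.0
-> [473.5 231.5] 190 shift m [-0.145  -0.0581 -0.0052] twist -1.627
-> [473.5 231.5] 108 shift m [-0.145  -0.0581  0.0768] twist -1.627
[209.8 229.6]
[242.4 228.7]
[258.3 227.6]
```

Emit:
{"method": "step_arm", "body": {"rows": "-0.145 -0.058 -0.005 -1.627;-0.145 -0.058 -0.005 -1.627;-0.145 -0.058 -0.005 -1.627;-0.145 -0.058 -0.005 -1.627;-0.145 -0.058 -0.005 -1.627;-0.145 -0.058 -0.005 -1.627;-0.145 -0.058 -0.005 -1.627;-0.145 -0.058 -0.005 -1.627;-0.145 -0.058 -0.005 -1.627;-0.145 -0.058 -0.005 -1.627", "hand": 0.65}}

```text
time: 12.8
tool_pos: [473.3, 231.1, 188.9]
tcp_rot: [1.0, 0.01, -0.001, 0.001]
force: [0.1, 0.0, 0.3]
finger_gap: 29.9
grasp_force: 0.0
```

Emit:
{"method": "step_arm", "body": {"rows": "0 0 0 0;0 0 0 0"}}

```text
time: 13.05
tool_pos: [473.5, 231.3, 190.0]
tcp_rot: [1.0, 0.009, -0.0, 0.0]
force: [0.4, -0.8, -0.2]
finger_gap: 29.9
grasp_force: 0.0
```

```bash
python3 - <<'E'
from h import *
go(((473.5,231.5),190,0.02),((473.5,231.5),108,.02))
E
```

```text
t 13.1 tcp [473.5 231.3 190. ] caddy [-79.8 388.9] yaw 0.019 gap 29.9 F [ 0.4 -0.8 -0.2] grip 0.0
-> [473.5 231.5] 190 shift m [-0.     -0.0002  0.    ] twist -0.001
-> [473.5 231.5] 108 shift m [-0.     -0.0002  0.082 ] twist -0.001
```

Pick up the first disc and lift it.

Emit:
{"method": "step_arm", "body": {"rows": "0 0 0.04 0;0 0 0.065 0;0 0 0.082 0;0 0 0.082 0;0 0 0.082 0"}}

```text
time: 13.68
tool_pos: [474.2, 231.7, 109.7]
tcp_rot: [1.0, 0.01, 0.001, -0.0]
force: [0.3, 0.4, 1.5]
finger_gap: 29.6
grasp_force: 0.0
```

Emit:
{"method": "step_arm", "body": {"rows": "0 0 0 0;0 0 0 0;0 0 0 0;0 0 0 0;0 0 0 0", "hand": 1, "newtons": 50}}

```text
time: 14.3
tool_pos: [474.1, 231.8, 109.5]
tcp_rot: [1.0, 0.01, 0.001, -0.0]
force: [-0.5, 0.7, 5.7]
finger_gap: 9.2
grasp_force: 51.8
```

Emit:
{"method": "step_arm", "body": {"rows": "0 0 -0.02 0;0 0 -0.06 0;0 0 -0.11 0;0 0 -0.11 0;0 0 -0.11 0"}}

```text
time: 14.92
tool_pos: [473.1, 231.4, 216.9]
tcp_rot: [1.0, 0.01, -0.001, 0.0]
force: [-1.4, 0.4, -2.4]
finger_gap: 9.3
grasp_force: 51.0
```

```bash
python3 - <<'E'
from h import *
go((cw(0,-54),218,DISC))
im=shot('scene','s3.png')
E
```

```text
t 14.9 tcp [473.1 231.4 216.9] caddy [-80.2 388.9] yaw 0.02 gap 9.3 F [-1.4  0.4 -2.4] grip 51.0
-> [ 537.4 -214.2] 218 shift m [ 0.0553  0.4467 -0.001 ] twist 0.056
```

View pics/s3.png

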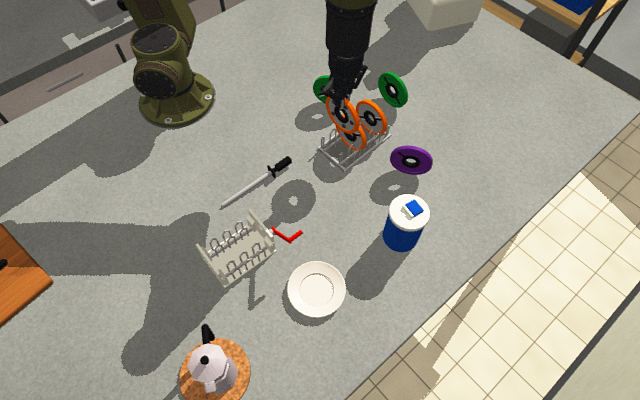

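Emit:
{"method": "step_arm", "body": {"rows": "0.01 0.05 -0.02 0.056;0.02 0.1 -0.02 0.056;0.025 0.15 -0.02 0.056;0.03 0.2 -0.02 0.056;0.035 0.25 -0.02 0.056;0.04 0.3 -0.02 0.056;0.045 0.35 -0.02 0.056;0.05 0.4 -0.02 0.056;0.055 0.447 -0.02 0.056;0.055 0.447 -0.02 0.056"}}

```text
time: 16.23
tool_pos: [536.7, -217.0, 235.5]
tcp_rot: [1.0, -0.02, -0.002, -0.0]
force: [0.1, 0.6, -1.5]
finger_gap: 9.2
grasp_force: 50.8
```

Emit:
{"method": "step_arm", "body": {"rows": "0 0 0 0;0 0 0 0;0 0 0 0"}}

```text
time: 16.6
tool_pos: [537.7, -213.5, 238.4]
tcp_rot: [1.0, -0.017, 0.0, 0.0]
force: [-0.6, -0.1, -1.7]
finger_gap: 9.2
grasp_force: 50.8
```

```bash
python3 - <<'E'
from h import *
go((cw(0,-54),165,DISC),(cw(0,-54),110,DISC))
E
```

```text
t 16.6 tcp [ 537.7 -213.5  238.4] caddy [  0.4 -53.3] yaw -0.034 gap 9.2 F [-0.6 -0.1 -1.7] grip 50.8
-> [ 537.4 -214.2] 165 shift m [-0.0004  0.0007  0.0734] twist 0.002
-> [ 537.4 -214.2] 110 shift m [-0.0004  0.0007  0.1284] twist 0.002
```

Emit:
{"method": "step_arm", "body": {"rows": "0 0.001 0.04 0;0 0.001 0.07 0;0 0.001 0.085 0;0 0.001 0.095 0;0 0.001 0.105 0;0 0.001 0.105 0"}}

```text
time: 17.35
tool_pos: [537.5, -215.2, 133.0]
tcp_rot: [1.0, -0.018, -0.0, -0.0]
force: [-0.3, 0.2, -1.1]
finger_gap: 8.9
grasp_force: 50.8
```

```bash
python3 - <<'E'
from h import *
go((cw(0,-54),110,DISC))
im=shot('scene','s4.png')
x,y=proj('scene',[537,-214,60]).astype(int);print(x,y)
cv2.imwrite('pics/c4.png',cv2.resize(im[y-90:y+50,max(0,x-80):x+90],None,fx=4,fy=4,interpolation=cv2.INTER_CUBIC))
E
```

```text
t 17.4 tcp [ 537.5 -215.2  133. ] caddy [  0.2 -55.1] yaw -0.036 gap 8.9 F [-0.3  0.2 -1.1] grip 50.8
-> [ 537.4 -214.2] 110 shift m [-0.0002 -0.0011  0.023 ] twist 0.0
214 255
```

View pics/c4.png

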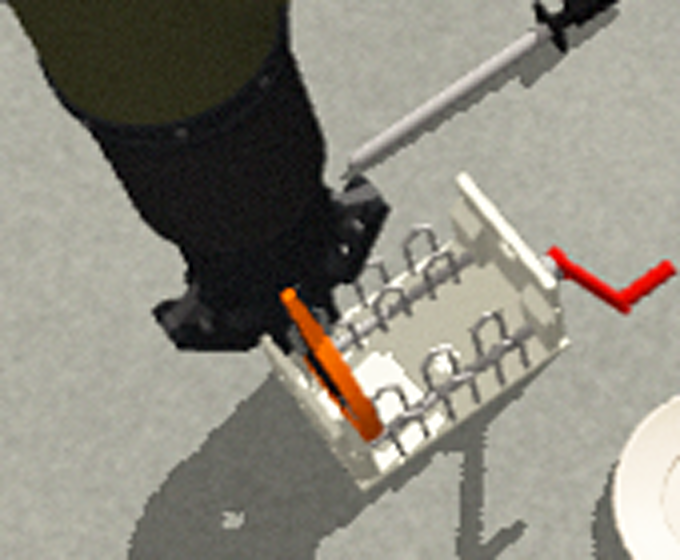

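The disc (crop (335,365)) is entering slot 1 freely between the plate and the first divider. I carry on down.

Emit:
{"method": "step_arm", "body": {"rows": "0 -0.001 0.01 0;0 -0.001 0.018 0;0 -0.001 0.023 0;0 -0.001 0.023 0;0 -0.001 0.023 0"}}

```text
time: 18.02
tool_pos: [537.5, -214.6, 111.0]
tcp_rot: [1.0, -0.018, -0.0, 0.0]
force: [-3.2, 1.7, 4.8]
finger_gap: 9.4
grasp_force: 51.7
```

```bash
python3 - <<'E'
from h import *
go((cw(0,-54),110,DISC))
E
```

```text
t 18.0 tcp [ 537.5 -214.6  111. ] caddy [  0.2 -54.4] yaw -0.036 gap 9.4 F [-3.2  1.7  4.8] grip 51.7
-> [ 537.4 -214.2] 110 shift m [-0.0002 -0.0004  0.001 ] twist 0.0
```

Emit:
{"method": "step_arm", "body": {"rows": "0 0 0 0;0 0 0 0;0 0 -0.02 0;0 0 -0.06 0;0 0 -0.11 0;0 0 -0.11 0", "hand": 0.65}}

```text
time: 18.77
tool_pos: [539.5, -215.3, 227.5]
tcp_rot: [1.0, -0.018, 0.005, 0.001]
force: [-0.4, -0.1, -0.9]
finger_gap: 30.1
grasp_force: 0.0
```

```bash
python3 - <<'E'
from h import *
go(((473.5,271.2),218,0.02))
E
```

```text
t 18.8 tcp [ 539.5 -215.3  227.5] caddy [  2.2 -55.1] yaw -0.036 gap 30.1 F [-0.4 -0.1 -0.9] grip 0.0
-> [473.5 271.2] 218 shift m [-0.0835 -0.4838  0.0074] twist -0.056
```

Emit:
{"method": "step_arm", "body": {"rows": "-0.082 -0.484 0.005 -0.056;-0.082 -0.484 0.005 -0.056;-0.082 -0.484 0.005 -0.056;-0.082 -0.484 0.005 -0.056;-0.082 -0.484 0.005 -0.056;-0.082 -0.484 0.005 -0.056;-0.082 -0.484 0.005 -0.056;-0.082 -0.484 0.005 -0.056;-0.082 -0.484 0.005 -0.056;-0.082 -0.484 0.005 -0.056"}}

```text
time: 20.02
tool_pos: [473.0, 272.2, 215.7]
tcp_rot: [1.0, 0.01, 0.0, 0.0]
force: [0.4, 0.2, 0.3]
finger_gap: 30.1
grasp_force: 0.0
```

Emit:
{"method": "step_arm", "body": {"rows": "0 0 0 0;0 0 0 0;0 0 0 0"}}

```text
time: 20.4
tool_pos: [473.2, 271.6, 215.5]
tcp_rot: [1.0, 0.01, 0.0, -0.0]
force: [-0.7, -0.5, 1.0]
finger_gap: 29.8
grasp_force: 0.0
```

```bash
python3 - <<'E'
from h import *
go(((473.5,271.2),109,0.02))
im=shot('top')
m,cs=blobs(im,'orange',(380,150,470,250),10)
for c in cs:
  r=cv2.minAreaRect(c);print(np.round(r[0],1),np.round(r[1],1),round(r[2],1),[onz('top',*r[0],z).round(1) for z in (60.6,115.6)])
print('expect disc1 top',proj('top',[*cw(0,-54),115.6]), 'centre',proj('top',[*cw(0,-54),60.6]))
cv2.imwrite('pics/t5.png',im)
E
```

```text
t 20.4 tcp [473.2 271.6 215.5] caddy [-81.6 429.2] yaw 0.019 gap 29.8 F [-0.7 -0.5  1. ] grip 0.0
-> [473.5 271.2] 109 shift m [0.0002 0.0004 0.1065] twist -0.001
[441.2 206.1] [ 5.4 36.3] 4.9 [array([ 529. , -224.9,   60.6]), array([ 524.4, -213. ,  115.6])]
expect disc1 top [441.53027889 200.81808181] centre [436.81274118 202.84819303]
```

Emit:
{"method": "step_arm", "body": {"rows": "0 0 0.05 0;0 0 0.085 0;0 0 0.106 0;0 0 0.106 0;0 0 0.106 0"}}

```text
time: 21.08
tool_pos: [473.6, 272.4, 110.7]
tcp_rot: [1.0, 0.01, 0.001, -0.0]
force: [0.5, 0.4, 0.7]
finger_gap: 29.9
grasp_force: 0.0
```

Emit:
{"method": "step_arm", "body": {"rows": "0 0 0 0;0 0 0 0;0 0 0 0;0 0 0 0;0 0 0 0", "hand": 1}}

```text
time: 21.7
tool_pos: [473.6, 272.8, 110.7]
tcp_rot: [1.0, 0.01, 0.001, -0.001]
force: [-0.9, 0.6, 6.8]
finger_gap: 9.3
grasp_force: 52.2
```

```bash
python3 - <<'E'
from h import *
go((cw(0,0+18),238,DISC))
E
```

```text
t 21.7 tcp [473.6 272.8 110.7] caddy [-81.3 430.3] yaw 0.021 gap 9.3 F [-0.9  0.6  6.8] grip 52.2
-> [ 539.9 -142.2] 238 shift m [ 0.0581  0.4161 -0.1277] twist 0.057
```

Emit:
{"method": "step_arm", "body": {"rows": "0 0 -0.02 0;0 0 -0.06 0;0 0 -0.11 0;0.01 0.05 -0.127 0.057;0.02 0.11 -0.127 0.057;0.03 0.17 -0.127 0.057;0.04 0.23 -0.127 0.057;0.045 0.29 -0.127 0.057;0.055 0.35 -0.127 0.057;0.058 0.4 -0.127 0.057"}}

```text
time: 22.95
tool_pos: [538.8, -128.7, 235.4]
tcp_rot: [1.0, -0.019, -0.001, -0.0]
force: [0.4, 0.9, -0.0]
finger_gap: 9.0
grasp_force: 51.2
```

Emit:
{"method": "step_arm", "body": {"rows": "0 0.016 0 0;0 0.016 0 0;0 0.016 0 0;0 0.016 0 0"}}

```text
time: 23.45
tool_pos: [538.6, -141.3, 236.4]
tcp_rot: [1.0, -0.018, 0.0, -0.0]
force: [-0.5, -0.7, -0.4]
finger_gap: 8.9
grasp_force: 51.3
```

```bash
python3 - <<'E'
from h import *
go((cw(0,18),133,DISC),(cw(0,18),111,DISC))
E
```

```text
t 23.4 tcp [ 538.6 -141.3  236.4] caddy [-1.4 18.8] yaw -0.035 gap 8.9 F [-0.5 -0.7 -0.4] grip 51.3
-> [ 539.9 -142.2] 133 shift m [0.0014 0.0008 0.1034] twist 0.001
-> [ 539.9 -142.2] 111 shift m [0.0014 0.0008 0.1254] twist 0.001
```

Emit:
{"method": "step_arm", "body": {"rows": "0.001 0.001 0.04 0;0.001 0.001 0.07 0;0.001 0.001 0.085 0;0.001 0.001 0.095 0;0.001 0.001 0.105 0;0.001 0.001 0.112 0;0.001 0.001 0.119 0;0.001 0.001 0.124 0;0.001 0.001 0.124 0;0.001 0.001 0.124 0"}}

```text
time: 24.7
tool_pos: [539.5, -143.3, 112.0]
tcp_rot: [1.0, -0.018, -0.0, -0.0]
force: [2.2, 4.2, -1.9]
finger_gap: 9.2
grasp_force: 51.1
```

```bash
python3 - <<'E'
from h import *
go((cw(0,18),111,DISC))
E
```

```text
t 24.7 tcp [ 539.5 -143.3  112. ] caddy [-0.4 16.9] yaw -0.037 gap 9.2 F [ 2.2  4.2 -1.9] grip 51.1
-> [ 539.9 -142.2] 111 shift m [ 0.0004 -0.0011  0.001 ] twist -0.001
```

Emit:
{"method": "step_arm", "body": {"rows": "0 -0.001 0.0015 0;0 -0.001 0.0015 0"}}

```text
time: 24.95
tool_pos: [539.6, -143.0, 111.7]
tcp_rot: [1.0, -0.018, 0.0, 0.001]
force: [-1.1, 2.0, 4.5]
finger_gap: 9.4
grasp_force: 51.8
```

Emit:
{"method": "step_arm", "body": {"rows": "0 0 0 0;0 0 0 0;0 0 -0.02 0;0 0 -0.06 0;0 0 -0.11 0;0 0 -0.11 0;0 0 -0.11 0", "hand": 0.65}}

```text
time: 25.82
tool_pos: [539.5, -142.5, 221.6]
tcp_rot: [1.0, -0.018, 0.001, -0.0]
force: [0.5, -0.1, -1.1]
finger_gap: 29.8
grasp_force: 0.0
```

```bash
python3 - <<'E'
from h import *
go(((471.5,351),217,0.02))
E
```

```text
t 25.8 tcp [ 539.5 -142.5  221.6] caddy [-0.4 17.7] yaw -0.037 gap 29.8 F [ 0.5 -0.1 -1.1] grip 0.0
-> [471.5 351. ] 217 shift m [-0.0862 -0.4907  0.0046] twist -0.057
```

Emit:
{"method": "step_arm", "body": {"rows": "-0.086 -0.491 0.004 -0.057;-0.086 -0.491 0.004 -0.057;-0.086 -0.491 0.004 -0.057;-0.086 -0.491 0.004 -0.057;-0.086 -0.491 0.004 -0.057;-0.086 -0.491 0.004 -0.057;-0.086 -0.491 0.004 -0.057;-0.086 -0.491 0.004 -0.057;-0.086 -0.491 0.004 -0.057;-0.086 -0.491 0.004 -0.057"}}

```text
time: 27.08
tool_pos: [471.3, 351.0, 215.8]
tcp_rot: [1.0, 0.01, -0.001, 0.001]
force: [0.4, -0.1, 0.4]
finger_gap: 29.8
grasp_force: 0.0
```

Emit:
{"method": "step_arm", "body": {"rows": "0 0 0 0;0 0 0 0;0 0 0 0"}}

```text
time: 27.45
tool_pos: [471.9, 350.6, 217.1]
tcp_rot: [1.0, 0.01, 0.0, -0.0]
force: [0.2, 0.5, 0.3]
finger_gap: 29.7
grasp_force: 0.0
```

```bash
python3 - <<'E'
from h import *
go(((471.5,351),109,0.02))
im=shot('top','t6.png')
m,cs=blobs(im,'orange',(180,150,470,250),10)
for c in cs:
  r=cv2.minAreaRect(c);print(np.round(r[0],1),np.round(r[1],1),round(r[2],1),onz('top',*r[0],115.6).round(1))
print([proj('top',[*cw(0,y),115.6]).round(1) for y in(-54,18)])
cv2.imwrite('pics/c6.png',cv2.resize(im[160:260,340:470],None,fx=5,fy=5,interpolation=cv2.INTER_CUBIC))
E
```

```text
t 27.4 tcp [471.9 350.6 217.1] caddy [-85.8 508.1] yaw 0.019 gap 29.7 F [0.2 0.5 0.3] grip 0.0
-> [471.5 351. ] 109 shift m [-0.0004 -0.0003  0.1081] twist -0.001
[209.9 240.3] [18.6  4.7] 78.7 [442.7 346.1 115.6]
[209.6 215.1] [ 3.8 14.1] 9.5 [503.8 348.3 115.6]
[441.  205.8] [ 6.1 37.2] 6.3 [ 525.2 -212.5  115.6]
[411.6 204.7] [ 4.5 37.1] 4.9 [ 528.1 -142.   115.6]
[array([441.5, 200.8]), array([411.6, 199.8])]
```

View pics/c6.png

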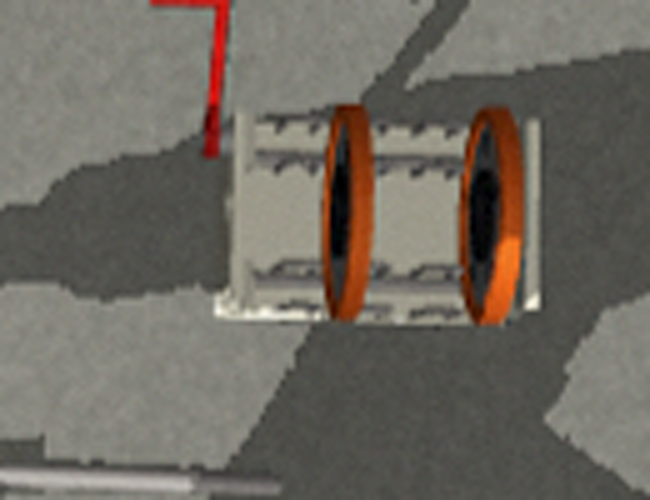

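Two discs stand upright in slots 1 (497,215) and 3 (348,213). Now the third.

Emit:
{"method": "step_arm", "body": {"rows": "0 0 0.05 0;0 0 0.085 0;0 0 0.108 0;0 0 0.108 0;0 0 0.108 0"}}

```text
time: 28.12
tool_pos: [472.2, 351.6, 110.4]
tcp_rot: [1.0, 0.01, 0.001, -0.001]
force: [0.5, 0.3, -0.0]
finger_gap: 30.2
grasp_force: 0.0
```

Emit:
{"method": "step_arm", "body": {"rows": "0 0 0 0;0 0 0 0;0 0 0 0;0 0 0 0;0 0 0 0", "hand": 1}}

```text
time: 28.75
tool_pos: [472.2, 351.7, 110.5]
tcp_rot: [1.0, 0.01, 0.001, -0.001]
force: [-0.7, 0.3, 6.0]
finger_gap: 8.8
grasp_force: 52.1
```

```bash
python3 - <<'E'
from h import *
go((cw(0,54),238,DISC))
E
```

```text
t 28.8 tcp [472.2 351.7 110.5] caddy [-85.5 509.2] yaw 0.02 gap 8.8 F [-0.7  0.3  6. ] grip 52.1
-> [ 541.2 -106.2] 238 shift m [ 0.0599  0.4591 -0.1281] twist 0.056
```

Emit:
{"method": "step_arm", "body": {"rows": "0 0 -0.02 0;0 0 -0.06 0;0 0 -0.11 0;0.01 0.06 -0.127 0.056;0.02 0.12 -0.127 0.056;0.03 0.18 -0.127 0.056;0.04 0.24 -0.127 0.056;0.045 0.3 -0.127 0.056;0.055 0.36 -0.127 0.056;0.06 0.42 -0.127 0.056"}}

```text
time: 30.0
tool_pos: [539.9, -69.3, 236.6]
tcp_rot: [1.0, -0.018, 0.0, -0.0]
force: [0.9, -0.3, -0.2]
finger_gap: 8.8
grasp_force: 51.1
```

Emit:
{"method": "step_arm", "body": {"rows": "0 0.039 0 0;0 0.039 0 0;0 0.039 0 0;0 0.039 0 0"}}

```text
time: 30.5
tool_pos: [538.7, -105.5, 236.1]
tcp_rot: [1.0, -0.017, 0.0, -0.0]
force: [0.2, 0.1, -1.1]
finger_gap: 9.1
grasp_force: 51.1
```

```bash
python3 - <<'E'
from h import *
go((cw(0,54),111,DISC))
E
```

```text
t 30.5 tcp [ 538.7 -105.5  236.1] caddy [-2.5 54.7] yaw -0.034 gap 9.1 F [ 0.2  0.1 -1.1] grip 51.1
-> [ 541.2 -106.2] 111 shift m [0.0025 0.0007 0.1251] twist 0.002
```

Emit:
{"method": "step_arm", "body": {"rows": "0.002 0 0.04 0;0.002 0 0.07 0;0.002 0 0.085 0;0.002 0 0.095 0;0.002 0 0.105 0;0.002 0 0.112 0;0.002 0 0.119 0;0.002 0 0.125 0;0.002 0 0.125 0;0.002 0 0.125 0"}}

```text
time: 31.75
tool_pos: [540.7, -106.5, 110.9]
tcp_rot: [1.0, -0.018, 0.0, 0.0]
force: [-0.3, -0.0, -1.2]
finger_gap: 8.9
grasp_force: 51.2
```

```bash
python3 - <<'E'
from h import *
go((cw(0,54),110,DISC))
E
```

```text
t 31.8 tcp [ 540.7 -106.5  110.9] caddy [-0.5 53.7] yaw -0.036 gap 8.9 F [-0.3 -0.  -1.2] grip 51.2
-> [ 541.2 -106.2] 110 shift m [ 0.0005 -0.0003  0.0009] twist 0.0
```

Emit:
{"method": "step_arm", "body": {"rows": "0 0 0.001 0;0 0 0.001 0"}}

```text
time: 32.0
tool_pos: [540.9, -106.6, 110.7]
tcp_rot: [1.0, -0.018, 0.0, 0.0]
force: [-3.2, 0.7, 4.3]
finger_gap: 9.0
grasp_force: 51.9
```

Emit:
{"method": "step_arm", "body": {"rows": "0 0 0 0;0 0 0 0;0 0 0 0;0 0 -0.02 0;0 0 -0.06 0;0 0 -0.11 0;-0.05 0 -0.11 0;-0.1 -0.02 -0.11 0;-0.15 -0.1 -0.11 0;-0.15 -0.16 -0.11 0", "hand": 0.78}}

```text
time: 33.25
tool_pos: [399.5, 33.5, 222.3]
tcp_rot: [1.0, -0.019, 0.002, -0.001]
force: [1.5, 0.7, 0.0]
finger_gap: 18.7
grasp_force: 0.0
```

Emit:
{"method": "step_arm", "body": {"rows": "0 -0.06 0 0;0 -0.12 0 0;0 -0.15 0 0;0 -0.15 0 0;0 -0.15 0 0;0 -0.15 0 0"}}

```text
time: 34.0
tool_pos: [406.1, 182.1, 220.5]
tcp_rot: [1.0, -0.018, 0.0, -0.0]
force: [0.4, -1.2, -0.8]
finger_gap: 18.8
grasp_force: 0.0
```

```bash
python3 - <<'E'
from h import *
go()
im=shot('top','t7.png')
m,cs=blobs(im,'orange',(180,150,470,250),10)
for c in cs:
  r=cv2.minAreaRect(c);print(np.round(r[0],1),np.round(r[1],1),round(r[2],1),onz('top',*r[0],115.6).round(1))
cv2.imwrite('pics/c7.png',cv2.resize(im[150:290,310:470],None,fx=4,fy=4,interpolation=cv2.INTER_CUBIC))
E
```

```text
t 34.0 tcp [406.1 182.1 220.5] caddy [-145.4  337.3] yaw -0.037 gap 18.8 F [ 0.4 -1.2 -0.8] grip 0.0
[438.5 203. ] [42. 11.] 90.0 [ 532.1 -206.7  115.6]
[411. 202.] [42.  6.] 90.0 [ 534.7 -140.5  115.6]
[395.8 201.1] [ 6.6 42. ] 1.6 [ 537.  -103.9  115.6]
```

View pics/c7.png

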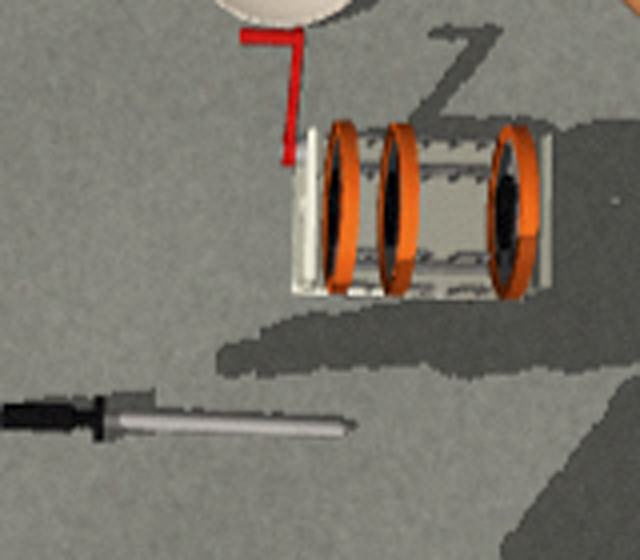

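All three discs stand in slots 1, 3 and 4; the rod lies with its flange at crop (99,418) and tip at (355,427). Check the rod's place.

```bash
python3 - <<'E'
from h import *
f=lambda x,y,z:onz('top',310+x/4-.4,150+y/4-.4,z)
F=f(99,418,17);T=f(353,427,8);
d=F-T;yaw=np.arctan2(d[1],d[0])-np.pi/2;print(F,T,'len',np.hypot(*d[:2]),'yaw',yaw)
u=np.array([-np.sin(yaw),np.cos(yaw)]);G=F[:2]+u*39.5;print('grip',G)
go((G+4*u,150,-np.pi/2+yaw),(G+4*u,24,-np.pi/2+yaw))
E
```

```text
[408.30454021  44.9940044   17.        ] [ 402.32687967 -120.45174039    8.        ] len 165.55369791577374 yaw -0.03611492975465547
grip [409.73076985  84.46824751]
t 34.0 tcp [406.1 182.1 220.4] caddy [-145.4  337.3] yaw -0.037 gap 19.0 F [-0.7 -0.7 -0.4] grip 0.0
-> [409.9  88.5] 150 shift m [0.0072 0.0935 0.0703] twist 1.57
-> [409.9  88.5] 24 shift m [0.0071 0.0936 0.1963] twist 1.57
```

Emit:
{"method": "step_arm", "body": {"rows": "0.006 0.094 0.05 1.57;0.006 0.094 0.05 1.57;0.006 0.094 0.05 1.57;0.006 0.094 0.05 1.57;0.006 0.094 0.05 1.57;0.006 0.094 0.05 1.57;0.006 0.094 0.05 1.57;0.006 0.094 0.05 1.57;0.006 0.094 0.05 1.57;0.006 0.094 0.05 1.57", "hand": 0.55}}

```text
time: 35.3
tool_pos: [408.6, 88.2, 170.1]
tcp_rot: [-0.695, 0.719, -0.0, 0.0]
force: [0.9, 0.2, 0.0]
finger_gap: 38.1
grasp_force: 0.0
```

Emit:
{"method": "step_arm", "body": {"rows": "0 0 0.05 0;0 0 0.08 0;0 0 0.08 0;0 0 0.08 0"}}

```text
time: 35.8
tool_pos: [409.4, 88.8, 91.6]
tcp_rot: [-0.695, 0.719, -0.001, 0.001]
force: [1.2, -0.2, 0.9]
finger_gap: 38.5
grasp_force: 0.0
```

```bash
python3 - <<'E'
from h import *
go(((410.4,88.5),24,ROD))
im=shot('top')
cv2.imwrite('pics/c8.png',cv2.resize(im[200:290,260:420],None,fx=4,fy=4,interpolation=cv2.INTER_CUBIC))
E
```

```text
t 35.8 tcp [409.4  88.8  91.6] caddy [-138.8  244.2] yaw -1.605 gap 38.5 F [ 1.2 -0.2  0.9] grip 0.0
-> [410.4  88.5] 24 shift m [ 0.0003 -0.0009  0.0676] twist 0.002
```

View pics/c8.png

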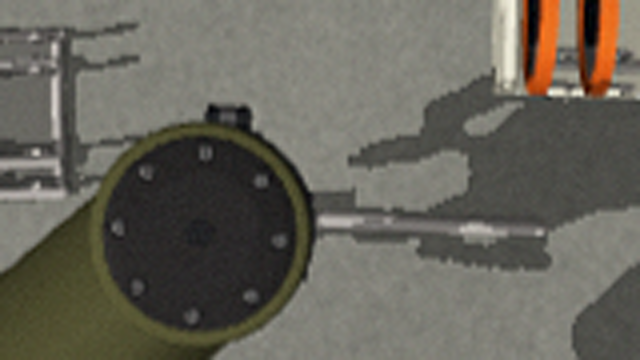

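The wrist hides the grip; the tip at about (545,232) is within a few mm of where it was. Grip it.

Emit:
{"method": "step_arm", "body": {"rows": "0 -0.001 0.04 0.002;0 -0.001 0.06 0.002;0 -0.001 0.067 0.002;0 -0.001 0.067 0.002;0 -0.001 0.067 0.002"}}

```text
time: 36.48
tool_pos: [410.4, 89.2, 24.3]
tcp_rot: [-0.694, 0.72, -0.0, 0.001]
force: [0.3, -0.2, 0.4]
finger_gap: 38.3
grasp_force: 0.0
```

Emit:
{"method": "step_arm", "body": {"rows": "0 0 0 0;0 0 0 0;0 0 0 0;0 0 0 0;0 0 0 0", "hand": 1, "newtons": 80}}

```text
time: 37.1
tool_pos: [410.1, 89.0, 23.6]
tcp_rot: [-0.694, 0.72, -0.0, 0.001]
force: [-1.0, 0.3, 5.5]
finger_gap: 16.5
grasp_force: 80.2
```

Emit:
{"method": "step_arm", "body": {"rows": "0 0 -0.02 0;0 0 -0.05 0;0 0 -0.05 0;0 0 -0.05 0"}}

```text
time: 37.6
tool_pos: [409.0, 88.5, 71.7]
tcp_rot: [-0.694, 0.72, 0.0, -0.001]
force: [0.1, 0.0, -0.7]
finger_gap: 16.7
grasp_force: 79.6
```

```bash
python3 - <<'E'
from h import *
go((cw(0,309),66,ROD))
im=shot('top','t9.png');s=shot('scene','s9.png')
for n,i in(('top',im),('scene',s)):
    print(proj(n,[403,-113,66]),end=' ')
a=cv2.resize(im[200:290,260:420],None,fx=4,fy=4,interpolation=cv2.INTER_CUBIC)
x,y=proj('scene',[403,-113,66]).astype(int)
b=cv2.resize(s[y-60:y+30,x-60:x+100],None,fx=4,fy=4,interpolation=cv2.INTER_CUBIC);print(x-60,y-60)
cv2.imwrite('pics/c9.png',np.vstack([a[140:360],b]))
E
```

```text
t 37.6 tcp [409.   88.5  71.7] caddy [-139.2  243.9] yaw -1.608 gap 16.7 F [ 0.1  0.  -0.7] grip 79.6
-> [550.4 148.6] 66 shift m [-0.0653 -0.1391  0.0054] twist -0.001
[397.86193011 256.48865214] [217.06044233 192.44219972] 157 132
```

View pics/c9.png

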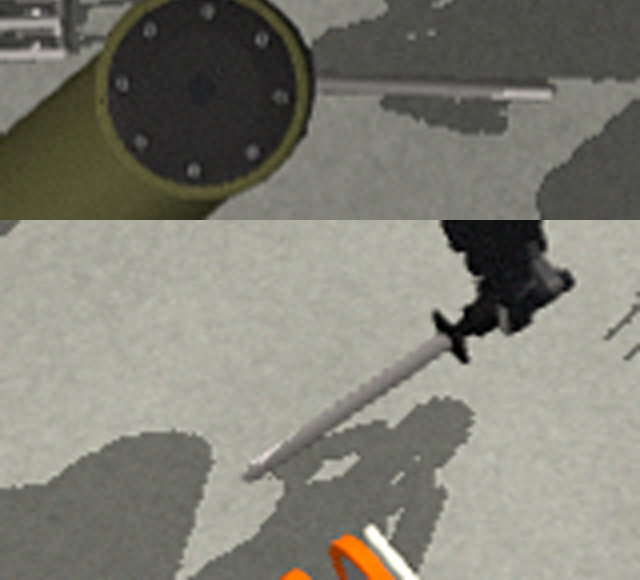

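The rod is held level, flange at (450,335) and tip at top-crop (552,92) and scene-crop (248,477). I triangulate the tip.

```bash
cat >> h.py <<'E'
def tri(a,b):
    o1,d1=ray('top',*a);o2,d2=ray('scene',*b);d1=d1/np.linalg.norm(d1);d2=d2/np.linalg.norm(d2)
    s=np.linalg.lstsq(np.stack([d1,-d2],1),o2-o1,rcond=None)[0];p,q=o1+s[0]*d1,o2+s[1]*d2
    return (p+q)/2,np.linalg.norm(p-q)
E
python3 - <<'E'
from h import *
P,e=tri((397.6,257.6),(218.6,195.8));print(P,e)
p=telemetry.state()['tool_pos'];print('expected tip',p+np.array([-.036*206,-206,-6.5]))
E
```

```text
[ 400.74577023 -113.20190687   46.7730349 ] 3.5656856300350444
expected tip [ 401.4694843  -117.65081161   64.95226126]
```

Emit:
{"method": "step_arm", "body": {"rows": "-0.05 0 -0.01 0;-0.065 -0.04 -0.01 0;-0.065 -0.08 -0.01 0;-0.065 -0.12 -0.01 0;-0.065 -0.139 -0.01 0;-0.065 -0.139 -0.01 0;-0.065 -0.139 -0.01 0;-0.065 -0.139 -0.01 0"}}

```text
time: 38.7
tool_pos: [550.2, 148.6, 82.8]
tcp_rot: [-0.694, 0.72, 0.0, 0.0]
force: [-0.2, 0.0, -1.8]
finger_gap: 16.8
grasp_force: 79.5
```

```bash
python3 - <<'E'
from h import *
go((cw(0,294),82,ROD))
im=shot('top','t10.png');s=shot('scene','s10.png')
q=proj('top',[*cw(0,95),60]).astype(int);x,y=proj('scene',[*cw(0,95),60]).astype(int);print(q-[60,35],(x-60,y-45))
a=cv2.resize(im[q[1]-35:q[1]+30,q[0]-60:q[0]+60],None,fx=5,fy=5,interpolation=cv2.INTER_CUBIC)
b=cv2.resize(s[y-45:y+10,x-60:x+60],None,fx=5,fy=5,interpolation=cv2.INTER_CUBIC)
cv2.imwrite('pics/c10.png',np.vstack([a,b]))
print('mouth',proj('top',[*cw(0,76),60.6]),proj('scene',[*cw(0,76),60.6]))
E
```

```text
t 38.7 tcp [550.2 148.6  82.8] caddy [-2.00e-01  3.09e+02] yaw -1.607 gap 16.8 F [-0.2  0.  -1.8] grip 79.5
-> [549.9 133.6] 82 shift m [ 0.015  -0.0002  0.0008] twist -0.0
[317 165] (np.int64(207), np.int64(175))
mouth [385.26972837 201.12179075] [260.5575064  224.33811537]
```

View pics/c10.png

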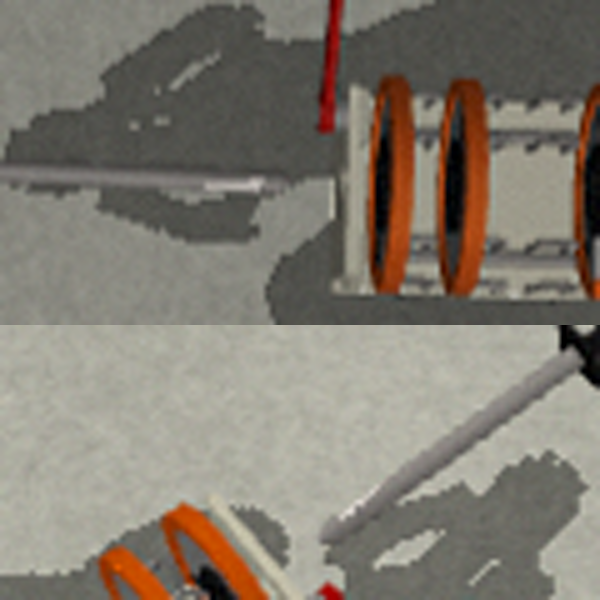

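The tip is at top (373.2,201.8) and scene (271.8,216.6), in line with the mouth plate.

```bash
python3 - <<'E'
from h import *
P,e=tri((373.2,201.8),(271.8,216.6));print(P,e,'caddy',wc(P))
for z in(55,60,65):print(z,wc(onz('top',373.2,201.8,z)),wc(onz('scene',271.8,216.6,z)))
E
```

```text
[541.5215728 -52.1541269  59.3885668] 3.8907591295035178 caddy [ -1.66867794 108.05582628]
55 [ -2.22563532 106.02797375] [ -2.79726528 110.85617735]
60 [ -2.69749271 106.41732131] [ -0.37930101 109.57180414]
65 [ -3.1693501  106.80666888] [  2.03866326 108.28743093]
```

Emit:
{"method": "step_arm", "body": {"rows": "0.01 -0.0015 0 0;0.02 -0.0015 0 0;0.028 -0.0015 0 0;0.034 -0.0015 0 0;0.04 -0.0015 0 0;0.046 -0.0015 0.001 0;0.053 -0.0015 0.001 0;0.06 -0.0015 0.002 0;0.06 -0.0015 0.002 0"}}

```text
time: 39.92
tool_pos: [550.1, 87.9, 80.7]
tcp_rot: [-0.694, 0.72, -0.0, -0.0]
force: [-0.5, -0.5, -1.7]
finger_gap: 16.7
grasp_force: 79.4
```

```bash
python3 - <<'E'
from h import *
go()
im=shot('top','t11.png');s=shot('scene','s11.png')
a=cv2.resize(im[165:230,317:437],None,fx=5,fy=5,interpolation=cv2.INTER_CUBIC)
b=cv2.resize(s[185:245,207:327],None,fx=5,fy=5,interpolation=cv2.INTER_CUBIC)
cv2.imwrite('pics/c11.png',np.vstack([a,b[:275]]))
E
```

```text
t 39.9 tcp [550.1  87.9  80.7] caddy [  1.9 248.3] yaw -1.608 gap 16.7 F [-0.5 -0.5 -1.7] grip 79.4
```

View pics/c11.png

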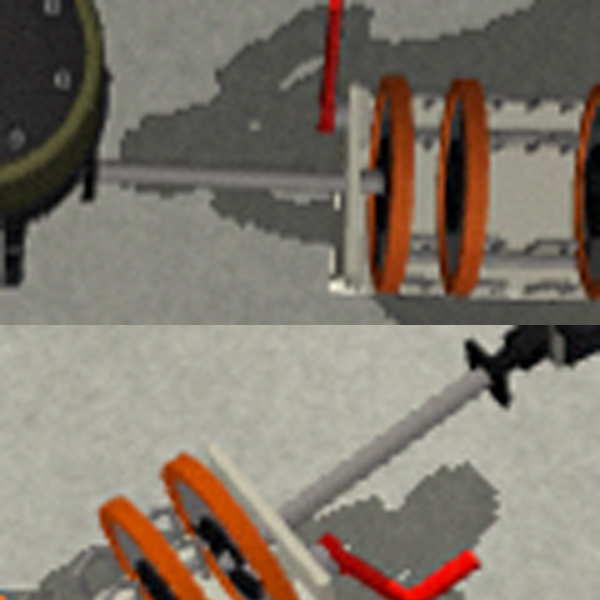

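The tip is through the mouth, top crop (380,182), with no contact force.

Emit:
{"method": "step_arm", "body": {"rows": "0.01 0.001 0.0005 0;0.02 0.001 0.001 0;0.03 0.001 0.002 0;0.04 0.001 0.003 0;0.045 0.001 0.003 0;0.045 0.001 0.003 0"}}

```text
time: 40.78
tool_pos: [547.5, 43.1, 77.8]
tcp_rot: [-0.694, 0.72, -0.0, -0.0]
force: [0.2, 0.1, -0.5]
finger_gap: 16.8
grasp_force: 79.4
```

Emit:
{"method": "step_arm", "body": {"rows": "0 0 0.002 0;0 0 0.004 0;0 0 0.006 0;0 0 0.006 0;0 0 0.006 0"}}

```text
time: 41.4
tool_pos: [547.5, 43.6, 71.8]
tcp_rot: [-0.694, 0.72, -0.0, -0.0]
force: [0.4, -0.4, -0.6]
finger_gap: 16.7
grasp_force: 79.5
```

```bash
python3 - <<'E'
from h import *
go()
E
```

```text
t 41.4 tcp [547.5  43.6  71.8] caddy [  0.8 204. ] yaw -1.608 gap 16.7 F [ 0.4 -0.4 -0.6] grip 79.5
```

Emit:
{"method": "step_arm", "body": {"rows": "0 0 0.002 0;0 0 0.004 0;0 0 0.006 0;0 0 0.006 0;0 0 0.006 0"}}

```text
time: 42.02
tool_pos: [548.1, 43.7, 66.9]
tcp_rot: [-0.694, 0.72, -0.001, 0.001]
force: [-0.2, 2.0, 5.6]
finger_gap: 16.6
grasp_force: 80.4
```

```bash
python3 - <<'E'
from h import *
go(); print(telemetry.state()['wrist_torque'])
im=shot('top','t12.png');s=shot('scene','s12.png')
a=cv2.resize(im[165:230,337:457],None,fx=5,fy=5,interpolation=cv2.INTER_CUBIC)
b=cv2.resize(s[185:245,207:327],None,fx=5,fy=5,interpolation=cv2.INTER_CUBIC)
cv2.imwrite('pics/c12.png',np.vstack([a,b[:275]]))
E
```

```text
t 42.0 tcp [548.1  43.7  66.9] caddy [  1.5 204.1] yaw -1.607 gap 16.6 F [-0.2  2.   5.6] grip 80.4
[-0.09126498  0.41369098 -0.13548492]
```

Emit:
{"method": "step_arm", "body": {"rows": "0 0 0.002 0;0 0 0.004 0;0 0 0.0045 0;0 0 0.0045 0"}}

```text
time: 42.62
tool_pos: [548.0, 43.7, 62.0]
tcp_rot: [-0.694, 0.72, -0.001, 0.001]
force: [-0.2, 2.2, 5.6]
finger_gap: 16.4
grasp_force: 80.4
```

Emit:
{"method": "step_arm", "body": {"rows": "0 0 -0.0015 0;0 0 -0.002 0;0 0 -0.002 0"}}

```text
time: 43.0
tool_pos: [547.5, 43.5, 63.2]
tcp_rot: [-0.694, 0.72, -0.0, 0.0]
force: [1.4, 1.7, 3.5]
finger_gap: 16.6
grasp_force: 80.0
```

```bash
python3 - <<'E'
from h import *
go()
im=shot('top','t12.png');s=shot('scene','s12.png')
a=cv2.resize(im[165:230,337:457],None,fx=5,fy=5,interpolation=cv2.INTER_CUBIC)
b=cv2.resize(s[185:245,207:327],None,fx=5,fy=5,interpolation=cv2.INTER_CUBIC)
cv2.imwrite('pics/c12.png',np.vstack([a,b[:275]]))
E
```

```text
t 43.0 tcp [547.5  43.5  63.2] caddy [  0.9 203.9] yaw -1.608 gap 16.6 F [1.4 1.7 3.5] grip 80.0
```

View pics/c12.png

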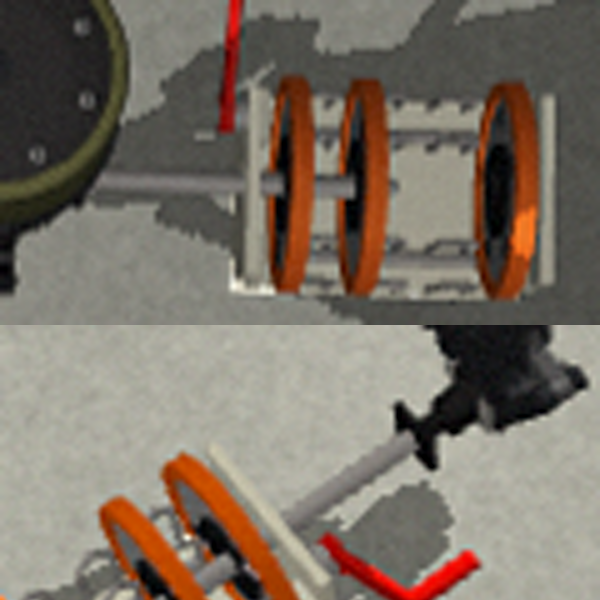

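Emit:
{"method": "step_arm", "body": {"rows": "0.01 0 -0.001 0;0.02 0 -0.001 0;0.03 0 -0.001 0;0.04 0 -0.001 0;0.05 0 -0.001 0;0.057 0 -0.001 0;0.062 0 -0.001 0;0.062 0 -0.001 0"}}

```text
time: 44.1
tool_pos: [545.0, -18.9, 64.2]
tcp_rot: [-0.694, 0.72, -0.0, -0.0]
force: [-0.7, -0.5, 0.2]
finger_gap: 16.7
grasp_force: 79.7
```

```bash
python3 - <<'E'
from h import *
go()
im=shot('top','t13.png');s=shot('scene','s13.png')
a=cv2.resize(im[165:230,337:457],None,fx=5,fy=5,interpolation=cv2.INTER_CUBIC)
b=cv2.resize(s[190:290,187:307],None,fx=5,fy=5,interpolation=cv2.INTER_CUBIC)
cv2.imwrite('pics/c13.png',np.vstack([a,b])[:600])
E
```

```text
t 44.1 tcp [545.  -18.9  64.2] caddy [  0.7 141.5] yaw -1.608 gap 16.7 F [-0.7 -0.5  0.2] grip 79.7
```

View pics/c13.png

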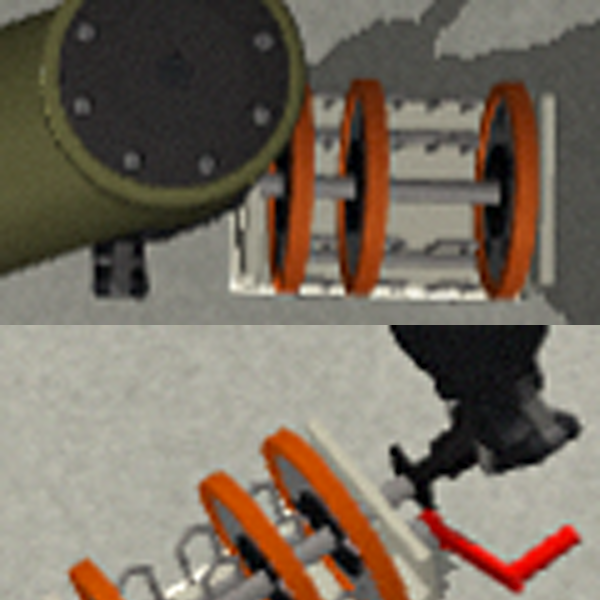

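The rod passes all three discs (the tip is in the third, top crop (498,190)). I push on to the flange.

Emit:
{"method": "step_arm", "body": {"rows": "0.004 0 0 0;0.008 0 0 0;0.012 0 0 0;0.015 0 0 0;0.015 0 0 0"}}

```text
time: 44.82
tool_pos: [544.6, -33.8, 64.4]
tcp_rot: [-0.694, 0.72, -0.0, -0.0]
force: [-0.0, -0.0, -0.1]
finger_gap: 16.3
grasp_force: 79.7
```

Emit:
{"method": "step_arm", "body": {"rows": "0.002 0 0 0;0.004 0 0 0;0.004 0 0 0"}}

```text
time: 45.2
tool_pos: [544.5, -37.5, 64.4]
tcp_rot: [-0.694, 0.72, -0.0, 0.0]
force: [0.9, 0.5, -0.7]
finger_gap: 16.6
grasp_force: 79.7
```

```bash
python3 - <<'E'
from h import *
go()
E
```

```text
t 45.2 tcp [544.5 -37.5  64.4] caddy [  0.8 122.8] yaw -1.608 gap 16.6 F [ 0.9  0.5 -0.7] grip 79.7
```

Still no contact; push further until the flange seats.

Emit:
{"method": "step_arm", "body": {"rows": "0.001 0 0 0;0.002 0 0 0;0.003 0 0 0;0.003 0 0 0"}}

```text
time: 45.7
tool_pos: [544.5, -37.7, 64.3]
tcp_rot: [-0.694, 0.72, 0.001, 0.002]
force: [-2.9, 12.4, 1.8]
finger_gap: 16.8
grasp_force: 80.0
```

Emit:
{"method": "step_arm", "body": {"rows": "0.001 0 0 0;0.002 0 0 0;0.002 0 0 0"}}

```text
time: 46.08
tool_pos: [544.5, -37.8, 64.3]
tcp_rot: [-0.695, 0.719, 0.002, 0.003]
force: [-4.3, 21.0, 3.7]
finger_gap: 16.5
grasp_force: 80.2
```

```bash
python3 - <<'E'
from h import *
go()
E
```

```text
t 46.1 tcp [544.5 -37.8  64.3] caddy [  0.8 122.5] yaw -1.606 gap 16.5 F [-4.3 21.   3.7] grip 80.2
```

Emit:
{"method": "step_arm", "body": {"rows": "-0.002 0 0.001 0;-0.004 0 0.001 0;-0.004 0 0.001 0"}}

```text
time: 46.45
tool_pos: [544.8, -37.6, 63.7]
tcp_rot: [-0.694, 0.72, 0.0, 0.001]
force: [-1.9, 5.8, 3.6]
finger_gap: 16.6
grasp_force: 80.1
```

Emit:
{"method": "step_arm", "body": {"rows": "0 0 0 0;0 0 0 0;0 0 0 0;0 0 -0.04 0;0 0 -0.1 0;0 0 -0.16 0;0 0 -0.16 0;0 0 -0.16 0", "hand": 0.62, "newtons": 20}}

```text
time: 47.45
tool_pos: [544.3, -38.4, 222.9]
tcp_rot: [-0.694, 0.72, 0.0, -0.0]
force: [-0.4, -0.4, -1.0]
finger_gap: 32.7
grasp_force: 0.0
```

```bash
python3 - <<'E'
from h import *
P=[34-80*np.cos(2.5),72.6+80*np.sin(2.5)]
go((cw(98,110.5),200,ROD),(cw(98,110.5),121,ROD))
im=shot('top','t14.png')
m,cs=blobs(im,'red',(340,130,460,240),8)
for c in cs:
  r=cv2.boundingRect(c);print(r)
old=cv2.imread('pics/t7.png')
q=proj('top',[*cw(0,-80),58]);print(q,proj('top',[*cw(0,-84),58]))
x,y=q.round().astype(int)
for yy in range(y-4,y+6):print(im[yy,x-6:x+9].mean(1).astype(int),old[yy,x-6:x+9].mean(1).astype(int))
m,cs=blobs(im,'black',(340,170,400,230),8)
for c in cs:
  r=cv2.boundingRect(c);print(r)
E
```

```text
t 47.5 tcp [544.3 -38.4 222.9] caddy [  0.6 121.9] yaw -1.608 gap 32.7 F [-0.4 -0.4 -1. ] grip 0.0
-> [641.2 -53.3] 200 shift m [ 0.0113 -0.0974  0.0228] twist -0.001
-> [641.2 -53.3] 121 shift m [ 0.0113 -0.0975  0.1018] twist -0.001
[446.91662102 203.28540277] [448.50468558 203.33860127]
[101 122 121 109 111 150 137  74  81  76  77  76  81  82  80] [125 119 117 102 110 150 137  71  78  75  75  76  79  77  78]
[126 123 121 107 116 150 126  79  77  73  78  73  83  81  82] [119 120 117 105 111 149 123  75  76  78  74  72  78  79  77]
[130 126 123 113 113 152 125  72  77  77  80  80  78  80  80] [126 119 120 109 112 145 125  70  76  74  76  78  78  79  81]
[120 126 112 114 114 150 130  77  80  79  78  80  81  78  83] [129 122 124 112 109 147 123  72  81  75  74  75  75  78  77]
[ 93 116  80 106 114 152 135  94  79  78  76  77  79  81  80] [127 123 122 109 111 150 123  72  77  75  71  73  79  75  79]
[ 85  81  80  79 118 151 135  98  79  78  76  76  81  77  78] [126 124 122 111 111 145 121  72  71  75  75  74  77  74  79]
[ 82  81  82  81 115 150 129  69  78  78  76  78  76  81  81] [121 126 123 113 110 149 125  69  74  75  74  74  77  78  75]
[ 84  86  81  83 115 154 130  71  77  76  77  76  78  78  76] [126 125 126 108 111 146 125  67  72  77  77  78  80  77  74]
[ 87  84  87  77 114 154 126  74  77  81  81  76  82  75  81] [126 126 125  91 112 147 121  73  75  78  76  72  78  76  75]
[106  83  85  75 118 153 127  75  85  78  78  74  75  73  75] [118 115 113  71 114 146 126  73  74  79  76  74  75  71  73]
(377, 215, 4, 7)
(368, 197, 32, 25)
(372, 170, 28, 22)
```

Emit:
{"method": "step_arm", "body": {"rows": "-0.05 0 -0.02 0;-0.1 0.03 -0.02 0;-0.16 0.06 -0.02 0;-0.2 0.08 -0.02 0;-0.2 0.08 -0.02 0;-0.2 0.08 -0.02 0"}}

```text
time: 48.25
tool_pos: [471.7, 164.2, 242.2]
tcp_rot: [-0.694, 0.72, -0.0, -0.001]
force: [-0.0, -0.4, 0.4]
finger_gap: 32.6
grasp_force: 0.0
```

```bash
python3 - <<'E'
from h import *
go()
for n,roi in(('top',(330,130,460,250)),('scene',(190,170,330,290))):
  im=shot(n,n+'15.png')
  for col in('red','black'):
    m,cs=blobs(im,col,roi,8)
    for c in cs: print(n,col,cv2.boundingRect(c))
  for th in(0,1.5,2.5):
    print(th,[proj(n,[*cw(34-80*np.cos(th),y),72.6+80*np.sin(th)]).round() for y in(91,124)])
  print('grip',[proj(n,[*cw(0,y),58]).round() for y in(94,142)],'pivot',proj(n,[*cw(34,91),72.6]).round())
m,cs=blobs(shot('top'),'orange',(380,150,470,250),10)
for c in cs: r=cv2.minAreaRect(c);print(np.round(r[0],1),np.round(r[1],1),round(r[2],1))
E
```

```text
t 48.2 tcp [471.7 164.2 242.2] caddy [-79.2 321.8] yaw -1.607 gap 32.6 F [-0.  -0.4  0.4] grip 0.0
top red (370, 157, 16, 34)
top black (360, 196, 26, 12)
top black (434, 193, 6, 24)
top black (406, 192, 4, 20)
top black (392, 192, 3, 26)
0 [array([379., 219.]), array([366., 218.])]
1.5 [array([383., 185.]), array([369., 185.])]
2.5 [array([383., 159.]), array([369., 158.])]
grip [array([378., 201.]), array([359., 200.])] pivot [380. 187.]
scene red (271, 227, 32, 16)
scene black (241, 243, 6, 6)
scene black (234, 232, 8, 10)
scene black (246, 224, 13, 16)
scene black (264, 208, 22, 18)
0 [array([254., 205.]), array([265., 198.])]
1.5 [array([269., 210.]), array([281., 202.])]
2.5 [array([289., 239.]), array([301., 231.])]
grip [array([267., 221.]), array([283., 210.])] pivot [274. 228.]
[440.4 206. ] [ 8.9 37.4] 12.3
[434.6 189.2] [ 4.2 17.5] 23.6
[411. 202.] [42.  6.] 90.0
[396.  201.5] [ 6. 43.] 0.0
```

```bash
python3 - <<'E'
from h import *
st=telemetry.state();go(((641,-54.5),200,ROD),((641,-54.5),121,ROD))
E
```

```text
t 48.4 tcp [472.2 163.4 242.8] caddy [-78.7 321. ] yaw -1.61 gap 32.4 F [-0.5 -0.  -0.8] grip 0.0
-> [641.  -54.5] 200 shift m [ 0.2112 -0.1771  0.0428] twist -0.003
-> [641.  -54.5] 121 shift m [ 0.2111 -0.1772  0.1218] twist -0.003
```

Emit:
{"method": "step_arm", "body": {"rows": "0.05 -0.05 0 -0.002;0.1 -0.1 0 -0.002;0.15 -0.15 0 -0.002;0.2 -0.177 0 -0.002;0.211 -0.177 0.02 -0.002;0.211 -0.177 0.04 -0.002;0.211 -0.177 0.04 -0.002;0.211 -0.177 0.04 -0.002", "hand": 0.68}}

```text
time: 49.4
tool_pos: [641.0, -52.5, 204.4]
tcp_rot: [-0.695, 0.719, -0.001, 0.0]
force: [-0.1, -0.3, 0.3]
finger_gap: 27.7
grasp_force: 0.0
```

```bash
python3 - <<'E'
from h import *
go(((641,-54.5),121,ROD))
E
```

```text
t 49.4 tcp [641.  -52.5 204.4] caddy [ 97.8 111.3] yaw -1.605 gap 27.7 F [-0.1 -0.3  0.3] grip 0.0
-> [641.  -54.5] 121 shift m [0.002  0.0001 0.0834] twist 0.002
```

Emit:
{"method": "step_arm", "body": {"rows": "0.001 0 0.04 0;0.001 0 0.07 0;0.001 0 0.083 0;0.001 0 0.083 0;0.001 0 0.083 0"}}

```text
time: 50.02
tool_pos: [641.9, -53.8, 122.6]
tcp_rot: [-0.695, 0.719, -0.001, 0.001]
force: [0.4, 0.4, 0.0]
finger_gap: 27.1
grasp_force: 0.0
```

Emit:
{"method": "step_arm", "body": {"rows": "0 0 0 0;0 0 0 0;0 0 0 0;0 0 0 0", "hand": 1}}

```text
time: 50.52
tool_pos: [641.6, -53.8, 121.1]
tcp_rot: [-0.695, 0.719, -0.001, 0.001]
force: [2.0, -0.2, 1.5]
finger_gap: 9.2
grasp_force: 19.8
```

```bash
python3 - <<'E'
from h import *
go()
for th in (2.5,2.3,2.1,1.8,1.5,1.2,.9,.6,.3,.1,0,-.03):
    dx=-80*np.cos(th)+80*np.cos(2.5);dz=80*np.sin(th)-80*np.sin(2.5);print(th,'tool dy',round(-dx/1000,3),'dz',round(-dz/1000,3))
E
```

```text
t 50.5 tcp [641.6 -53.8 121.1] caddy [ 98.5 110. ] yaw -1.606 gap 9.2 F [ 2.  -0.2  1.5] grip 19.8
2.5 tool dy -0.0 dz -0.0
2.3 tool dy 0.011 dz -0.012
2.1 tool dy 0.024 dz -0.021
1.8 tool dy 0.046 dz -0.03
1.5 tool dy 0.07 dz -0.032
1.2 tool dy 0.093 dz -0.027
0.9 tool dy 0.114 dz -0.015
0.6 tool dy 0.13 dz 0.003
0.3 tool dy 0.141 dz 0.024
0.1 tool dy 0.144 dz 0.04
0 tool dy 0.144 dz 0.048
-0.03 tool dy 0.144 dz 0.05
```

Emit:
{"method": "step_arm", "body": {"rows": "0 0.011 -0.012 0;0 0.024 -0.021 0;0 0.046 -0.03 0;0 0.07 -0.032 0;0 0.093 -0.027 0;0 0.114 -0.015 0;0 0.13 0.003 0;0 0.141 0.024 0;0 0.144 0.04 0;0 0.144 0.049 0"}}

```text
time: 51.78
tool_pos: [498.1, -49.1, 73.3]
tcp_rot: [-0.695, 0.719, -0.002, 0.001]
force: [-8.6, 4.2, 26.1]
finger_gap: 9.1
grasp_force: 22.5
```

Emit:
{"method": "step_arm", "body": {"rows": "0 0 0 0;0 0 0.002 0;0 0 0.002 0;0 0 0.002 0"}}

```text
time: 52.28
tool_pos: [498.0, -49.2, 73.1]
tcp_rot: [-0.695, 0.719, -0.002, 0.001]
force: [-5.9, 3.2, 18.5]
finger_gap: 9.5
grasp_force: 22.0
```

```bash
python3 - <<'E'
from h import *
go()
E
```

```text
t 52.3 tcp [498.  -49.2  73.1] caddy [-45.2 109.5] yaw -1.605 gap 9.5 F [-5.9  3.2 18.5] grip 22.0
```

Emit:
{"method": "step_arm", "body": {"rows": "0 0 -0.002 0;0 0 -0.002 0;0 0 -0.002 0;0 0 -0.002 0;0 0 -0.03 0;0 0 -0.08 0;0 0 -0.14 0;-0.05 0.03 -0.16 0;-0.1 0.06 -0.16 0;-0.15 0.06 -0.16 0", "hand": 0.7}}

```text
time: 53.52
tool_pos: [441.3, 104.4, 230.5]
tcp_rot: [-0.695, 0.719, -0.0, 0.002]
force: [0.5, 0.4, -0.3]
finger_gap: 25.4
grasp_force: 0.0
```

Emit:
{"method": "step_arm", "body": {"rows": "-0.06 0 0 0;-0.1 0 0 0;-0.1 0 0 0;-0.1 0 0 0"}}

```text
time: 54.02
tool_pos: [445.8, 202.8, 229.1]
tcp_rot: [-0.695, 0.719, -0.0, -0.0]
force: [0.6, 0.5, 0.2]
finger_gap: 25.6
grasp_force: 0.0
```

```bash
python3 - <<'E'
from h import *
go()
t0=cv2.imread('pics/top0.png');s0=cv2.imread('pics/scene0.png')
for n,roi,i0 in(('top',(330,130,400,250),t0),('scene',(230,170,330,290),s0)):
  im=shot(n,n+'16.png')
  for col in('red','black'):
   for k in(i0,im):
    m,cs=blobs(k,col,roi,8)
    print(n,col,[cv2.boundingRect(c) for c in cs])
m,cs=blobs(shot('top'),'orange',(380,150,470,250),10)
for c in cs: r=cv2.minAreaRect(c);print(np.round(r[0],1),np.round(r[1],1),round(r[2],1))
E
```

```text
t 54.0 tcp [445.8 202.8 229.1] caddy [-106.5  359.4] yaw -1.606 gap 25.6 F [0.6 0.5 0.2] grip 0.0
top red [(367, 184, 17, 37)]
top red [(367, 184, 17, 38)]
top black [(359, 198, 21, 7), (383, 196, 2, 11)]
top black [(360, 198, 20, 7), (383, 196, 3, 12), (392, 191, 3, 27)]
scene red [(252, 197, 25, 38)]
scene red [(252, 198, 25, 37)]
scene black [(267, 208, 19, 17)]
scene black [(241, 243, 6, 6), (235, 232, 7, 9), (246, 224, 13, 16), (267, 208, 19, 17)]
[438. 203.] [42. 12.] 90.0
[411. 202.] [42.  6.] 90.0
[396.  201.5] [ 6. 41.] 0.0
```

The lever and rod masks match the starting (home and shut) picture in both views, and all three discs stand in their slots. I hand the job in.

```bash
python3 -c "
from h import *
print(manip.sign_off())"
```

```text
the job is handed in; nothing more can be done
None
```

The job is handed in: all three orange discs stand in caddy slots 1, 3 and 4, the rod is threaded through them with its flange home, and the lever is shut. The hand-in returned no verdict.

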